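Find the high spot of a bent wheel rim with the dial gauge

TASK

Secure the wheel on the truing stand: slide every coloured spacer lying on the bench down over the stub axle, fully home, the thickest first and the thinnest last, and then the aluminium lock collar on top of them. Then push the dial gauge's slide fully in against its stop so that the plunger bears on the rim, turn the wheel slowly right round by its handle while you watch the dial, and leave the wheel standing, released, with the rim's high spot (the largest reading) at the plunger. Leave everything else on the bench where it is.

Things in the scene. Friction and masses are not known exactly. Their poses are not given: they have to be found in the camera images.
- stand: Grey cast truing stand, fixed to the bench: base plate 150 x 370 x 14 mm with an upright steel stub axle. Origin on the bench on the axle's centre line; z up. The dial gauge and its slide lie on the +y side; the slide runs along the stand's y axis.
- axle_tip (a point): Centre of the flat top of the stub axle (steel post 18 mm in diameter, end edge rounded), 168 mm above the bench. The axle does not turn.
- bearing_race: Steel bearing face, 31 mm in diameter, round the axle: the lowest ring rests on it. Its top is 100 mm above the bench, 68 mm below the axle's tip, and 8 mm above the wheel's top face. It does not turn. Origin of this entry at the stand's origin, on the bench.
- wheel_centre (a point): Point on the axle's centre line in the top face of the wheel, 92 mm above the bench. The wheel lies flat: a blue disc 138 mm in diameter (top face at 92 mm) bolted in a bare aluminium rim about 160 mm in diameter and 34 mm high (54 to 88 mm above the bench).
- wheel (a joint): Angle of the wheel about the axle, rad, anticlockwise seen from above; no limit, it turns freely either way against slight friction (about 1 N at the handle) and stays where it is left. The rim, bent, is out of round by about 6 mm in all: on one side a bulge, its high spot, unmarked, at a place that differs from start to start; the low side lies opposite to it.
- handle_grip (a point): Middle of the black spinner handle on the wheel: an upright round grip 18 mm in diameter and 68 mm tall (97 to 165 mm above the bench), this point 145 mm above the bench; it stands 58 mm from the axle's centre line, goes round with the wheel and turns freely on its own pin, so that it may be held in the gripper without the gripper turning.
- carriage (a joint): Slide of the dial gauge, m: 0 = fully in towards the wheel, at its stop; 0.035 = fully back. About 4 N moves it; it stays where it is left.
- slide_knob (a point): Middle of the red knob that moves the gauge's slide: an upright cylinder 16 mm in diameter, 34 mm tall (101 to 135 mm above the bench), this point 120 mm above the bench; it moves with the slide along the stand's y axis (in = towards the axle). With the slide in at its stop it stands 222 mm from the axle.
- dial_centre (a point): Centre of the gauge's white dial, 76 mm in diameter, facing up, 92 mm above the bench.
- plunger (a joint): How far the gauge's sprung plunger is pressed in, m (0 = fully out, 0.010 = fully in; 0.5 N to 2 N). Level, ball tip 8 mm in diameter, 82 mm above the bench, it points at the axle and touches the rim's edge when the slide is (nearly) in; the farther out the rim, the larger the reading: with the slide in, some 1.7 mm on the low side, some 7.7 mm on the high spot.
- needle (a joint): Angle of the red needle on the dial, rad: 0 with the plunger out, growing anticlockwise seen from above as the plunger is pressed in, about 0.13 rad for each mm (a tick every 1 mm, long ones every 2 mm, the scale lies on the side of the dial towards the wheel).
- spacer_red_mid (a point): Centre (half-way up, on the axis) of the red spacer: ring 36 mm outside, 21 mm bore, 16 mm thick. Axis z. It starts lying flat on the bench; absent in some starts. Body: spacer_red.
- spacer_blue_mid (a point): Centre (half-way up, on the axis) of the blue spacer: ring 36 mm outside, 21 mm bore, 13 mm thick. Axis z. It starts lying flat on the bench; absent in some starts. Body: spacer_blue.
- spacer_gold_mid (a point): Centre (half-way up, on the axis) of the gold spacer: ring 36 mm outside, 21 mm bore, 11 mm thick. Axis z. It starts lying flat on the bench; absent in some starts. Body: spacer_gold.
- spacer_green_mid (a point): Centre (half-way up, on the axis) of the green spacer: ring 36 mm outside, 21 mm bore, 9 mm thick. Axis z. It starts lying flat on the bench; absent in some starts. Body: spacer_green.
- lock_collar_mid (a point): Centre (half-way up) of the bright aluminium lock collar: ring 40 mm outside, 21 mm bore, 12 mm thick, with a black split and screw. Axis z. It starts lying flat on the bench. Body: lock_collar.
- ball_bearing: Loose ball bearing with an orange seal, 42 mm outside, 12 mm high, lying among the rings; not part of the job. Origin at the middle of its underside.
- drive_socket: Bright steel drive socket, 26 mm across, 38 mm tall, standing among the rings; not part of the job. Origin at the middle of its underside.
- screwdriver: Screwdriver with a yellow handle, 160 mm long, lying on the bench; not part of the job. Origin at the middle of its underside.
- wrench: Steel wrench, 190 mm long; not part of the job. Origin at the middle of its underside.
- mallet: Hammer with a wooden handle, 280 mm long; not part of the job. Origin at the middle of its underside.
- oil_can: White can with blue label and red cap, 54 mm across, 150 mm tall, upright; not part of the job. Origin at the middle of its underside.
- bolt_jar: Amber jar with black lid, 68 mm across, 80 mm tall, upright; not part of the job. Origin at the middle of its underside.

How it is judged:
By the outcome, as a careful person would: the job done as asked, in the order asked, and still so for the second after the job is handed in, with the robot touching nothing.
Of spacer_red, spacer_blue, spacer_gold, spacer_green only 2 to 4 are there at a start; the rules pass over those that are not, and their reading is None.
At some moment in a run one of spacer_red, spacer_blue, spacer_gold, spacer_green, lock_collar may be knocked a few centimetres aside while the robot is not near it.
It also fails if it takes over 210 s, if anything falls off the work surface, if the arm or the gripper's body presses on something with over 40 N, if the wrist force passes 120 N, or if a joint passes its speed limit or range.

ROBOT

A 6-joint arm with a two-finger parallel gripper is mounted at the origin on the work surface. World frame = base frame: x ahead of the robot, y to its left, z up, the work surface at z = 0. Lengths are in mm, angles in rad, forces in N, time in s.
With the tool pointing down it reaches from about 350 to 875 mm from the base axis. Payload 4.2 kg.
Tool frame: the origin (TCP) lies at the very end of the fingers, on their centre line; the grasp point (between the pads) lies 19 mm behind it; z points along the fingers, y is the line along which they close (so a half turn about z gives the same grasp; the last joint's range is limited). The gripper opens to 85 mm and grips with 20 to 120 N. Pads are 22 mm wide; open, the fingers measure 114 mm over their backs; the gripper's body (76 mm by 85 mm) begins 54 mm behind the grasp point. The pads swing forward as they close: fully open they stand 13 mm farther back than shut.
Start: joints at [1.443, 0.385, 0.008, 0, -1.194, -0.259], TCP at [235.734, 578.817, 231.312] pointing down, gripper open.
Joint ranges: [-3.14, 3.14], [-1.21, 2.06], [-1.07, 1.41], [-3.16, 2.05], [-2.99, -0.16], [-3.1, 3.1]. Speed limits (rad/s): [2.79, 2.79, 3.14, 3.14, 3.14, 3.14].

INTERFACE

Orientations are given as a unit quaternion [x, y, z, w].
In Python, from bench import arm, optics gives the robot as it stands. The module is installed in compiled form; this text tells all that it offers.
- The arm moves only by the tool step_arm, never from a script. Its argument "motion" is a list of rows, each an object with "dr": the turn, a rotation vector about the tool's x, y, z in units of 8 degrees (1.0 is 8 degrees), a list of three; "slide": the shift along the tool's x, y, z in mm, a list of three; "jaw": the finger opening in mm, from 0 to 85.4. A call has exactly 8 rows; each row is the pose to reach, as a shift and turn from the pose commanded when the call began, along the tool's axes at that moment; what a row does not reach only later rows make up. A row lasts 1/8 s, in which the tool goes at most 62.5 mm and 10.7 degrees, less where a joint would pass 70% of its speed; a pose out of reach is approached as far as the arm can. A call with a gripper value outside its range is refused whole. The fingers move at their own pace and stop on an object; the grip force is fixed at half the most. Time passes only in rows, so rows that repeat a pose let the fingers close, or fill a call up. It gives the time, the measured TCP pose, the force, the opening and the grip force at its end, in the units of the state.
- arm.read_state(): the state, without advancing time (a new reading comes with each control period).
- optics.get_image(name): name is "scene" or "top" or "wrist"; returns the picture (384x512x3 uint8, blue, green, red); there is no depth.
- optics.camera_info(name): a dict with "camera_matrix" (3x3 intrinsics, pixels), "view" (4x4, takes a point from world to camera coordinates); the wrist camera has in their place "T_tool_cam" (4x4, takes a point from camera to tool coordinates, whose origin is the TCP and whose axes are the flange's). Camera axes: x right, y up, looking along -z (the intrinsics and any distortion apply to the point x, -y, -z); pixel columns grow to the right and rows downward; lengths in mm; the calibration is good to about 2 mm. A picture is of the moment at which its call begins: read the wrist's pose just before it. camera_info takes no time and is no camera call.
- arm.job_done(): hands the job in; it is judged then, once.
The state is a dict: "clock": time; "joints": joint angles; "joint_vel": joint speeds; "joint_efforts": joint torques, N m; "position": TCP position; "ee_rot": TCP orientation; "contact_force": force on the tool from outside, world axes, zero at the start; "wrist_torque": the same for the moment, N m; "gripper_width": finger opening in mm; "grasp_force": force on a finger pad.
Only numpy, scipy, OpenCV 4.12 (cv2) and the standard library are available. Lean on these libraries where they do the work, as an engineer would, in place of code of your own. Each camera call takes 0.05 s, during which the arm holds its last target. There are 200 camera calls.

## Working session

There is one attempt and no reset: what is moved stays moved. The work goes in short steps, Python scripts to look and compute and a tool call to move; the robot and the scene stay as the last step left them, time stands still between calls to the robot, and variables do not carry over. Pictures are saved under pics/ and viewed, at most 14 in all, crops included, and the job is handed in when it is done.

Besides the shell and the picture viewer there is one more tool, called after "Emit:" by a JSON object that holds its "method" and its "body", one argument or row to a line. step_arm: Moves the arm, as the interface text tells. Its arguments: {"type":"object","properties":{"motion":{"type":"array","items":{"type":"object","properties":{"dr":{"type":"array","items":{"type":"number"}},"slide":{"type":"array","items":{"type":"number"}},"jaw":{"type":"number"}}}}},"required":["motion"]}

```bash
mkdir -p pics; cat > h.py <<'E'
import numpy as np, cv2, json
from scipy.spatial.transform import Rotation as R
from bench import arm, optics
np.set_printoptions(precision=2,suppress=True)
def cam(name):
    i=optics.camera_info(name); K=np.array(i["camera_matrix"],float)
    if name=="wrist":
        s=arm.read_state(); T=np.eye(4); T[:3,:3]=R.from_quat(s["ee_rot"]).as_matrix(); T[:3,3]=s["position"]
        V=np.linalg.inv(T@np.array(i["T_tool_cam"],float))
    else: V=np.array(i["view"],float)
    return K,V,i
def grab(name,save=None):
    K,V,i=cam(name); im=optics.get_image(name)
    if save: cv2.imwrite("pics/"+save,im)
    return im,K,V
def px2w(K,V,u,v,z):
    d=np.linalg.inv(K)@[u,v,1.]; d=np.array([d[0],-d[1],-d[2]])
    W=np.linalg.inv(V); o=W[:3,3]; d=W[:3,:3]@d
    return o+d*(z-o[2])/d[2]
def w2px(K,V,p):
    c=V@np.append(p,1.); q=K@np.array([c[0],-c[1],-c[2]]); return q[:2]/q[2]
E
python3 - <<'E'
from h import *
for n in("scene","top","wrist"):
    im,K,V=grab(n,n+"0.png"); i=cam(n)[2]; print(n,K.tolist(),[k for k in i]); print(np.linalg.inv(V))
    if n=="wrist":print(np.array(i["T_tool_cam"]))
print(arm.read_state())
a=cv2.imread("pics/top0.png"); cv2.imwrite("pics/top0b.png",cv2.resize(a,(800,600)))
E
```

```text
scene [[374.2178620350809, 0.0, 251.5224890773236], [0.0, 374.2178620350809, 195.20014333186916], [0.0, 0.0, 1.0]] ['camera_matrix', 'view']
[[   0.81   -0.41    0.42 1001.34]
 [   0.58    0.56   -0.59 -710.46]
 [   0.      0.72    0.69  936.94]
 [   0.      0.      0.      1.  ]]
top [[390.5256839135106, 0.0, 258.0847365381924], [0.0, 390.5256839135106, 186.6767562109434], [0.0, 0.0, 1.0]] ['camera_matrix', 'view']
[[   0.04    0.98   -0.22  285.62]
 [  -1.      0.04   -0.02   -8.91]
 [  -0.01    0.22    0.98 1160.65]
 [   0.      0.      0.      1.  ]]
wrist [[280.19806486282823, 0.0, 255.9354686705813], [0.0, 280.19806486282823, 189.71558631920504], [0.0, 0.0, 1.0]] ['camera_matrix', 'T_tool_cam']
[[ -0.38   0.88   0.29 310.55]
 [ -0.93  -0.36  -0.12 547.59]
 [  0.    -0.31   0.95 373.38]
 [  0.     0.     0.     1.  ]]
[[   0.      0.95    0.31   81.07]
 [   1.     -0.      0.      0.46]
 [   0.      0.31   -0.95 -143.05]
 [   0.      0.      0.      1.  ]]
{'clock': 0.15, 'joints': array([ 1.44,  0.39,  0.01, -0.  , -1.19, -0.26]), 'joint_vel': array([ 0., -0.,  0.,  0.,  0., -0.]), 'joint_efforts': array([ -0.  , -39.27,  18.86,   4.19,  -0.  ,  -0.  ]), 'position': array([235.59, 578.42, 230.47]), 'ee_rot': array([ 0.98, -0.19, -0.  ,  0.  ]), 'contact_force': array([-0.03, -0.13,  0.13]), 'wrist_torque': array([ 0.03, -0.02, -0.04]), 'grasp_force': 0.0, 'gripper_width': 85.10756853446416}
```

View pics/top0b.png

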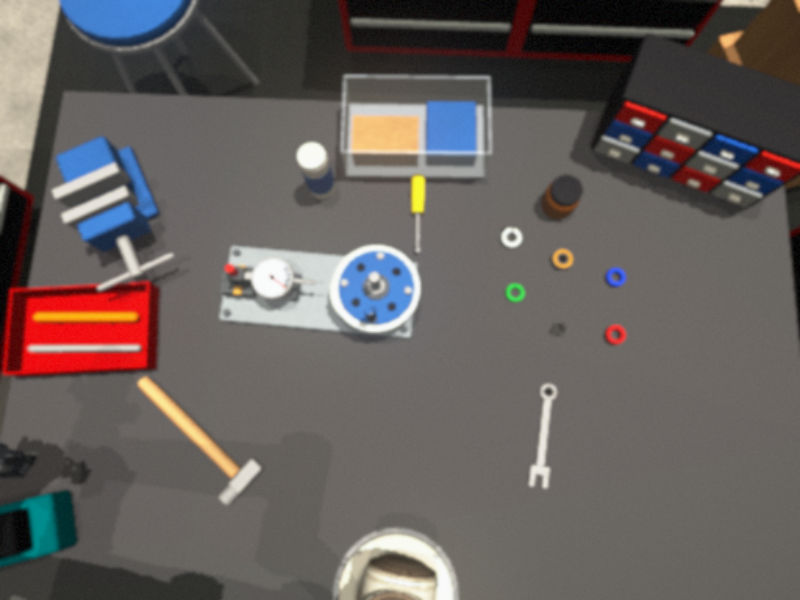

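View pics/scene0.png

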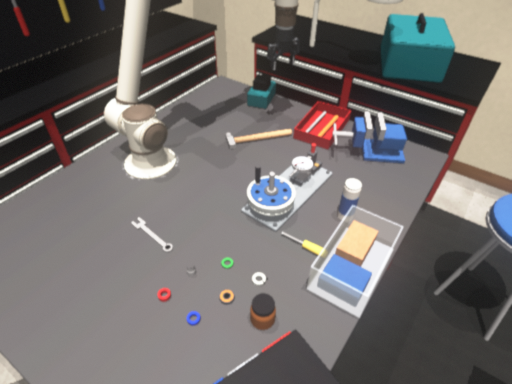

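The top view (800x600) shows green at (515,292), blue at (615,277), red at (615,334), an orange ring at (563,259) that is either the gold spacer or the bearing, a white ring, probably the collar, at (512,237), and the axle at (375,285). The handle is at (370,315) and the knob at (230,268).

```bash
python3 - <<'E'
from h import *
K,V,_=cam("top")
s=512/800
P=lambda n,u,v,z:print(n,px2w(K,V,u*s,v*s,z))
for n,u,v,z in [("green",515,292,9),("orange",563,259,12),("white",512,237,12),("blue",615,277,13),("red",615,334,16),("socket",558,329,38),("axletip",375,278,168),("wheel",375,288,92),("handle",370,317,165),("knob",230,268,135),("dial",273,279,92),("c1",234,247,14),("c2",222,321,14),("c3",410,335,14),("jar",566,187,80),("sdr",418,250,5)]: P(n,u,v,z)
im=cv2.imread("pics/top0.png")
hsv=cv2.cvtColor(im,cv2.COLOR_BGR2HSV)
for n,lo,hi in [("red",(0,150,120),(6,255,255)),("blue",(110,150,100),(125,255,255)),("green",(50,120,80),(80,255,255)),("orange",(8,120,100),(25,255,255)),("white",(0,0,150),(180,50,255))]:
    m=cv2.inRange(hsv,lo,hi); k,l,st,c=cv2.connectedComponentsWithStats(m)
    for j in range(1,k):
        if st[j,4]>15 and 300<c[j][0]<420 and 130<c[j][1]<240: print(n,c[j],st[j],px2w(K,V,c[j][0],c[j][1],12)[:2])
E
```

```text
green [ 548.95 -205.15    9.  ]
orange [ 618.15 -297.6    12.  ]
white [ 658.76 -198.21   12.  ]
blue [ 586.04 -397.1    13.  ]
red [ 474.2  -392.73   16.  ]
socket [ 475.36 -280.2    38.  ]
axletip [526.55  56.07 168.  ]
wheel [526.52  60.04  92.  ]
handle [460.5   60.92 165.  ]
knob [541.63 311.39 135.  ]
dial [535.25 244.94  92.  ]
c1 [614.55 345.84  14.  ]
c2 [467.05 353.38  14.  ]
c3 [455.75  -6.2   14.  ]
jar [ 739.37 -287.81   80.  ]
sdr [626.43 -14.8    5.  ]
red [393.5  213.62] [387 208  14  12 101] [ 475.25 -393.81]
blue [393.52 176.96] [388 172  12  11  84] [ 587.27 -397.24]
green [329.15 186.98] [324 181  12  12  87] [ 547.9  -203.29]
orange [359.8  131.73] [351 126  19   9  45] [ 727.71 -297.29]
orange [359.83 165.16] [354 159  13  13  99] [ 619.98 -296.13]
white [327.28 151.4 ] [321 145  14  14 135] [ 659.6  -196.98]
```

Emit:
{"method": "step_arm", "body": {
  "motion": [
    {"slide":[41,42,-3],"dr":[0,0,-0.34],"jaw":85},
    {"slide":[83,84,-5],"dr":[0,0,-0.69],"jaw":85},
    {"slide":[124,126,-8],"dr":[0,0,-1.03],"jaw":85},
    {"slide":[166,168,-10],"dr":[0,0,-1.38],"jaw":85},
    {"slide":[207,209,-13],"dr":[0,0,-1.72],"jaw":85},
    {"slide":[249,251,-15],"dr":[0,0,-2.06],"jaw":85},
    {"slide":[290,293,-18],"dr":[0,0,-2.41],"jaw":85},
    {"slide":[331,335,-20],"dr":[0,0,-2.74],"jaw":85}
  ]
}}

```text
clock: 1.15
position: [416.2, 141.9, 251.6]
ee_rot: [1.0, -0.001, 0.0, -0.0]
contact_force: [0.1, 0.4, -1.0]
gripper_width: 85.2
grasp_force: 0.0
```

```bash
python3 - <<'E'
from h import *
s=arm.read_state(); print(s["clock"],s["position"],s["ee_rot"],s["joints"])
E
```

```text
1.15 [416.16 141.91 251.55] [ 1. -0.  0. -0.] [ 0.7   0.05 -0.38 -0.   -1.14  0.87]
```

```bash
python3 - <<'E'
from h import *
grab("wrist","w_axle.png")
E
```

Emit:
{"method": "step_arm", "body": {
  "motion": [
    {"slide":[23,54,0],"jaw":85},
    {"slide":[46,108,0],"jaw":85},
    {"slide":[69,162,0],"jaw":85},
    {"slide":[92,216,0],"jaw":85},
    {"slide":[115,270,0],"jaw":85},
    {"slide":[138,324,0],"jaw":85},
    {"slide":[161,378,0],"jaw":85},
    {"slide":[184,432,0],"jaw":85}
  ]
}}

```text
$.motion[0]: bad value
```

```bash
python3 - <<'E'
from h import *
im,K,V=grab("wrist","w_rings.png")
hsv=cv2.cvtColor(im,cv2.COLOR_BGR2HSV)
print(arm.read_state()["position"])
a=cv2.imread("pics/w_axle.png"); cv2.imwrite("pics/both.png",np.vstack([a,im])[:, :][:768])
b=np.hstack([a,im]); cv2.imwrite("pics/both.png",cv2.resize(b,(800,300)))
E
```

```text
[416.56 139.53 251.37]
```

View pics/w_rings.png

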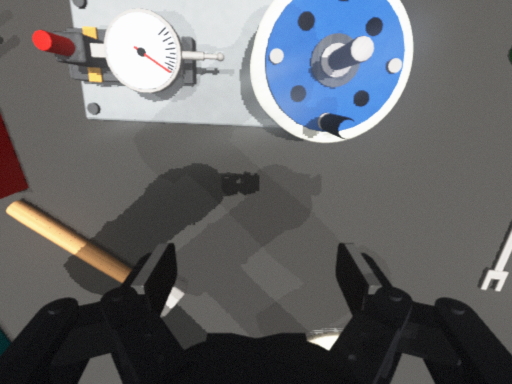

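View pics/w_axle.png

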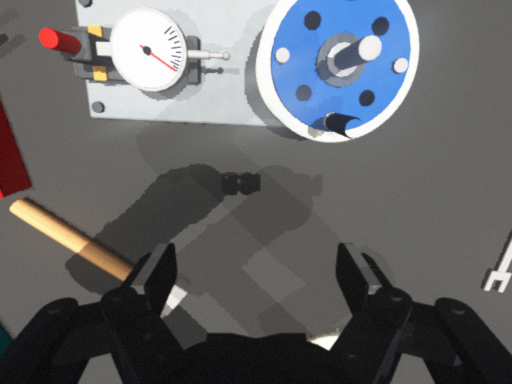

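Both pictures show the stand, because the move was refused for lack of "dr". The axle tip is at (362,48), the handle top at (350,130) and the knob at (43,40).

Emit:
{"method": "step_arm", "body": {
  "motion": [
    {"slide":[23,54,0],"dr":[0,0,0],"jaw":85},
    {"slide":[46,108,0],"dr":[0,0,0],"jaw":85},
    {"slide":[69,162,0],"dr":[0,0,0],"jaw":85},
    {"slide":[92,216,0],"dr":[0,0,0],"jaw":85},
    {"slide":[115,270,0],"dr":[0,0,0],"jaw":85},
    {"slide":[138,324,0],"dr":[0,0,0],"jaw":85},
    {"slide":[161,378,0],"dr":[0,0,0],"jaw":85},
    {"slide":[184,432,0],"dr":[0,0,0],"jaw":85}
  ]
}}

```text
clock: 2.25
position: [598.9, -290.2, 250.8]
ee_rot: [1.0, -0.002, -0.0, -0.0]
contact_force: [1.3, 0.2, -0.1]
gripper_width: 84.7
grasp_force: 0.0
```

```bash
cat >> h.py <<'E'
RANGES=[("red",(0,150,90),(5,255,255),16),("blue",(108,150,80),(128,255,255),13),("green",(45,120,60),(85,255,255),9),("orange",(8,110,80),(28,255,255),11),("white",(0,0,170),(180,60,255),12)]
def rings(im,K,V,amin=150):
    "ring axes: outer top-edge ellipse centre at its top height"
    hsv=cv2.cvtColor(im,cv2.COLOR_BGR2HSV)
    for n,lo,hi,z in RANGES:
        m=cv2.inRange(hsv,lo,hi); cs,_=cv2.findContours(m,cv2.RETR_CCOMP,cv2.CHAIN_APPROX_NONE)[:2]
        for c in cs:
            if cv2.contourArea(c)<amin: continue
            (u,v),r=cv2.minEnclosingCircle(c); 
            if r>60: continue
            p=px2w(K,V,u,v,z*.8); q=px2w(K,V,u+r,v,z*.8)
            M=cv2.moments(c); print(n,"px",np.array([u,v]),"w",p[:2],"diam",2*np.linalg.norm(q-p),"area",cv2.contourArea(c))
E
python3 - <<'E'
from h import *
s=arm.read_state()["position"];print(s)
im,K,V=grab("wrist","w_rings2.png")
rings(im,K,V)
E
```

```text
[ 598.94 -290.21  250.83]
red px [325.16 236.33] w [ 479.15 -394.97] diam 37.546401593678716 area 387.5
blue px [  1. 235.] w [481.06  98.72] diam 116.07884667586846 area 1177.5
blue px [ 11. 234.] w [482.73  82.98] diam 28.11964152441988 area 187.5
blue px [334.42 164.1 ] w [ 590.48 -400.12] diam 36.57803871075719 area 477.0
blue px [334. 164.] w [ 590.62 -399.52] diam 22.54018711843608 area 161.5
green px [198. 190.] w [ 551.66 -205.98] diam 35.989479467159036 area 424.5
green px [198.15 189.57] w [ 552.33 -206.24] diam 22.27934247818413 area 151.5
orange px [261.12 141.39] w [ 622.13 -297.52] diam 37.263342477131694 area 516.0
orange px [261.18 141.82] w [ 621.55 -297.61] diam 27.985686406498886 area 289.0
orange px [255.67  44.03] w [ 741.97 -290.41] diam 73.94002425373404 area 313.5
orange px [24.5 41.5] w [745.57  -5.36] diam 103.32739671385507 area 465.5
white px [243.5  312.43] w [ 334.37 -268.67] diam 76.71389659402061 area 460.0
white px [  0.  233.5] w [483.19 100.33] diam 151.17948822093442 area 909.5
white px [261.28 141.86] w [ 621.61 -297.73] diam 22.764380992226783 area 196.5
white px [261.18 141.82] w [ 621.67 -297.6 ] diam 21.485223021940048 area 163.5
white px [185.39 111.39] w [ 662.03 -197.22] diam 44.087362049904904 area 777.0
white px [185.5 111. ] w [ 662.53 -197.41] diam 23.840895959798118 area 162.0
white px [ 43.  110.5] w [663.64  -8.98] diam 87.47056917847316 area 311.0
```

View pics/w_rings2.png

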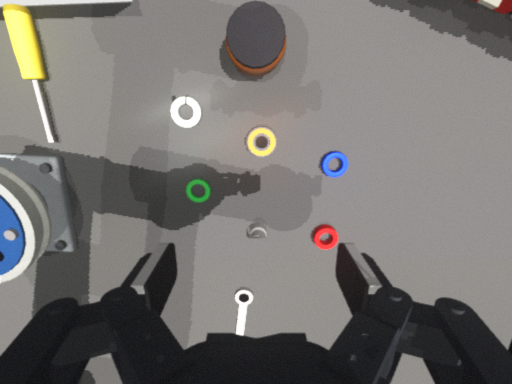

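Red is at (325,237), blue at (334,164), green at (198,190), the collar, with its split, at (185,111) and the orange ring at (261,141). I'll zoom in on the orange one.

```bash
python3 - <<'E'
from h import *
a=cv2.imread("pics/w_rings2.png")[85:265,160:360]
cv2.imwrite("pics/zoom.png",cv2.resize(a,(660,594),interpolation=cv2.INTER_CUBIC))
# axle from earlier view: TCP 416.56 139.53 251.37
i=optics.camera_info("wrist");K=np.array(i["camera_matrix"]);T=np.eye(4);T[:3,:3]=np.diag([1.,-1,-1]);T[:3,3]=[416.56,139.53,251.37]
V=np.linalg.inv(T@np.array(i["T_tool_cam"]))
for n,u,v,z in [("tip",363,48,168),("knob",43,40,135),("handletop",348,131,165),("plungerball",220,56,82),("dial",142,51,92)]: print(n,px2w(K,V,u,v,z))
E
```

```text
tip [531.52  61.23 168.  ]
knob [542.19 315.9  135.  ]
handletop [471.58  64.98 165.  ]
plungerball [536.99 175.82  82.  ]
dial [540.08 250.7   92.  ]
```

View pics/zoom.png

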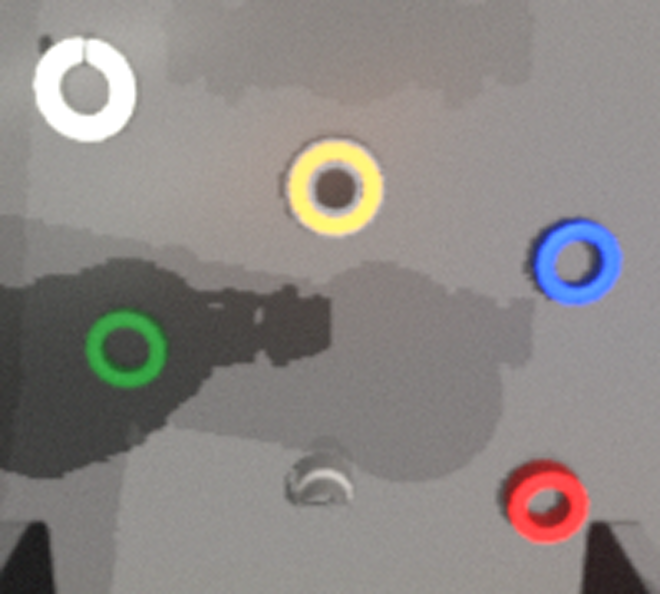

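The orange ring has steel inner and outer races, so it is the ball bearing and gold is absent. The order is red, blue, green, collar. First I go over red.

Emit:
{"method": "step_arm", "body": {
  "motion": [
    {"slide":[-30,26,30],"dr":[0,0,0],"jaw":70},
    {"slide":[-60,52,65],"dr":[0,0,0],"jaw":70},
    {"slide":[-91,79,100],"dr":[0,0,0],"jaw":70},
    {"slide":[-121,105,140],"dr":[0,0,0],"jaw":70},
    {"slide":[-121,105,140],"dr":[0,0,0],"jaw":70},
    {"slide":[-121,105,140],"dr":[0,0,0],"jaw":70},
    {"slide":[-121,105,140],"dr":[0,0,0],"jaw":70},
    {"slide":[-121,105,140],"dr":[0,0,0],"jaw":70}
  ]
}}

```text
clock: 3.3
position: [478.0, -393.1, 112.4]
ee_rot: [1.0, -0.001, 0.001, 0.001]
contact_force: [0.8, -0.2, -0.5]
gripper_width: 69.8
grasp_force: 0.0
```

```bash
cat >> h.py <<'E'
def ringfit(name,h,save=None):
    "fit top outer rim + bore: model-based, compare outer silhouette moments with projected cylinder"
    from scipy.optimize import minimize
    s=arm.read_state(); im,K,V=grab("wrist",save); hsv=cv2.cvtColor(im,cv2.COLOR_BGR2HSV)
    n,lo,hi,_=[r for r in RANGES if r[0]==name][0]
    m=cv2.inRange(hsv,lo,hi); cs,_=cv2.findContours(m,cv2.RETR_EXTERNAL,cv2.CHAIN_APPROX_NONE)
    D=40 if name=="white" else 36
    t=np.linspace(0,2*np.pi,60); best=None
    for c in cs:
        if cv2.contourArea(c)<600: continue
        (u,v),r=cv2.minEnclosingCircle(c); p0=px2w(K,V,u,v,h*.7)
        d=np.linalg.norm(px2w(K,V,u+r,v,h*.7)-p0)*2
        if abs(d-D)>7: continue
        cc=cv2.convexHull(c).astype(float)
        M=cv2.moments(cv2.convexHull(c)); cen=np.array([M["m10"],M["m01"]])/M["m00"]
        def pred(x):
            pts=[w2px(K,V,[x[0]+D/2*np.cos(a),x[1]+D/2*np.sin(a),z]) for a in t for z in (0,h)]
            H=cv2.convexHull(np.array(pts,np.float32)); M=cv2.moments(H); return np.array([M["m10"],M["m01"]])/M["m00"]
        r=minimize(lambda x:((pred(x)-cen)**2).sum(),p0[:2],method="Nelder-Mead",options=dict(xatol=.02,fatol=1e-4)).x
        print(name,"world",r,"diam",d,"TCP",s["position"],"| slide x",r[0]-s["position"][0],"y",-(r[1]-s["position"][1]))
        best=r
    return best
E
python3 - <<'E'
from h import *
ringfit("red",16,"red1.png")
E
```

```text
red world [ 476.29 -395.52] diam 37.04799753560146 TCP [ 478.   -393.14  112.43] | slide x -1.7159045333053768 y 2.3764993422958582
```

```bash
python3 - <<'E'
from h import *
s=arm.read_state();print(s["position"],s["ee_rot"],s["joint_vel"])
ringfit("red",16)
s=arm.read_state();print(s["position"],s["joint_vel"])
E
```

```text
[ 477.69 -393.18  112.19] [ 1. -0.  0.  0.] [-0.01  0.   -0.01 -0.   -0.    0.  ]
red world [ 476.17 -395.49] diam 37.02315776412174 TCP [ 477.69 -393.18  112.19] | slide x -1.517456345335404 y 2.3081294607723635
[ 477.44 -393.22  111.98] [-0.    0.   -0.01  0.    0.    0.  ]
```

Emit:
{"method": "step_arm", "body": {
  "motion": [
    {"slide":[-1,2.3,30],"dr":[0,0,0],"jaw":70},
    {"slide":[-1,2.3,60],"dr":[0,0,0],"jaw":70},
    {"slide":[-1,2.3,85],"dr":[0,0,0],"jaw":70},
    {"slide":[-1,2.3,100],"dr":[0,0,0],"jaw":70},
    {"slide":[-1,2.3,108],"dr":[0,0,0],"jaw":70},
    {"slide":[-1,2.3,109],"dr":[0,0,0],"jaw":60},
    {"slide":[-1,2.3,109],"dr":[0,0,0],"jaw":30},
    {"slide":[-1,2.3,109],"dr":[0,0,0],"jaw":25}
  ]
}}

```text
clock: 4.4
position: [476.3, -396.2, 3.8]
ee_rot: [1.0, -0.002, 0.001, 0.001]
contact_force: [-1.0, 1.1, 3.5]
gripper_width: 32.8
grasp_force: 59.2
```

Emit:
{"method": "step_arm", "body": {
  "motion": [
    {"slide":[0,0,0],"dr":[0,0,0],"jaw":25},
    {"slide":[0,0,0],"dr":[0,0,0],"jaw":25},
    {"slide":[0,0,0],"dr":[0,0,0],"jaw":25},
    {"slide":[0,0,-20],"dr":[0,0,0],"jaw":25},
    {"slide":[0,0,-60],"dr":[0,0,0],"jaw":25},
    {"slide":[0,0,-110],"dr":[0,0,0],"jaw":25},
    {"slide":[0,0,-160],"dr":[0,0,0],"jaw":25},
    {"slide":[0,0,-210],"dr":[0,0,0],"jaw":25}
  ]
}}

```text
clock: 5.4
position: [475.3, -395.6, 213.9]
ee_rot: [1.0, -0.002, 0.0, -0.0]
contact_force: [0.4, -0.9, -0.4]
gripper_width: 33.3
grasp_force: 59.6
```

Emit:
{"method": "step_arm", "body": {
  "motion": [
    {"slide":[0,-50,0],"dr":[0,0,0],"jaw":25},
    {"slide":[0,-110,0],"dr":[0,0,0],"jaw":25},
    {"slide":[0,-170,0],"dr":[0,0,0],"jaw":25},
    {"slide":[0,-230,0],"dr":[0,0,0],"jaw":25},
    {"slide":[0,-290,0],"dr":[0,0,0],"jaw":25},
    {"slide":[0,-350,0],"dr":[0,0,0],"jaw":25},
    {"slide":[-5,-405,0],"dr":[0,0,0],"jaw":25},
    {"slide":[-5,-455,0],"dr":[0,0,0],"jaw":25}
  ]
}}

```text
clock: 6.4
position: [471.8, 61.0, 212.5]
ee_rot: [1.0, -0.002, 0.0, -0.0]
contact_force: [0.5, 0.7, -0.7]
gripper_width: 33.0
grasp_force: 59.7
```

```bash
python3 - <<'E'
from h import *
optics.get_image("wrist");optics.get_image("wrist")
print(arm.read_state()["position"])
im,K,V=grab("wrist","ax1.png")
for z,n in((168,"tip"),(100,"race")): print(n,w2px(K,V,[530,60,z]))
print("tcp",w2px(K,V,arm.read_state()["position"]))
E
```

```text
[472.62  62.86 212.49]
tip [259.89 134.58]
race [259.03 125.01]
tcp [257.97 245.46]
```

View pics/ax1.png

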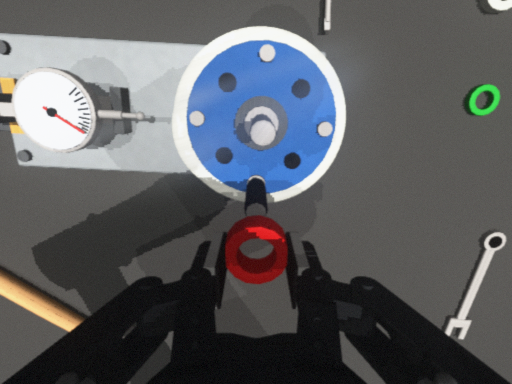

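The tip is at about (263,131) and the held ring at (257,248), well seated. Next I compute the tip minus the ring.

```bash
cat >> h.py <<'E'
def silh(K,V,x,D,z0,z1):
    t=np.linspace(0,2*np.pi,60)
    pts=[w2px(K,V,[x[0]+D/2*np.cos(a),x[1]+D/2*np.sin(a),z]) for a in t for z in (z0,z1)]
    M=cv2.moments(cv2.convexHull(np.array(pts,np.float32))); return np.array([M["m10"],M["m01"]])/M["m00"]
def tipfind(im,K,V,guess=(530,60)):
    "bright axle-tip disc near its expected pixel"
    g=w2px(K,V,[*guess,168]).astype(int); x0,y0=g-28
    c=cv2.cvtColor(im[y0:y0+56,x0:x0+56],cv2.COLOR_BGR2GRAY); c=cv2.resize(c,None,fx=6,fy=6,interpolation=cv2.INTER_CUBIC)
    cv2.imwrite("pics/tipcrop.png",c); return x0,y0,c
E
python3 - <<'E'
from h import *
from scipy.optimize import minimize
s=arm.read_state()["position"]; K,V,_=cam("wrist"); im=cv2.imread("pics/ax1.png")
m=cv2.inRange(cv2.cvtColor(im,cv2.COLOR_BGR2HSV),(0,150,90),(5,255,255))
cs,_=cv2.findContours(m,cv2.RETR_EXTERNAL,cv2.CHAIN_APPROX_NONE); c=max(cs,key=cv2.contourArea)
H=cv2.convexHull(c);x,y,w,h=cv2.boundingRect(H);print("bbox",x,y,w,h)
M=cv2.moments(H);cen=np.array([M["m10"],M["m01"]])/M["m00"]
z0=s[2]-3.8
r=minimize(lambda q:((silh(K,V,q,36,z0,z0+16)-cen)**2).sum(),s[:2],method="Nelder-Mead").x
print("ring",r,"rel TCP",r-s[:2])
x0,y0,c=tipfind(im,K,V); print(x0,y0)
c=cv2.GaussianBlur(c,(9,9),3)
q=cv2.HoughCircles(c,cv2.HOUGH_GRADIENT,1,30,param1=80,param2=15,minRadius=48,maxRadius=90)
dep=(np.linalg.inv(V)[2,3]-168);print("exp r px*6",9*280/dep*6)
for a in q[0][:4]:
    u,v=x0+(a[0]-2.5)/6,y0+(a[1]-2.5)/6; print((u,v),a[2],px2w(K,V,u,v,168)[:2])
    cv2.circle(c,(int(a[0]),int(a[1])),int(a[2]),255,1)
# needle image crop too
a=cv2.resize(im[65:155,5:105],(373,336),interpolation=cv2.INTER_CUBIC)
out=np.zeros((336,720,3),np.uint8);out[:, :336]=c[:,:,None];out[:,340:713]=a;cv2.imwrite("pics/c1.png",out)
E
```

```text
bbox 226 225 61 59
ring [469.95  60.27] rel TCP [-2.37 -0.94]
229 106
exp r px*6 80.69529909131431
(np.float64(262.6666679382324), np.float64(132.3333339691162)) 75.4 [531.15  56.41]
(np.float64(266.5), np.float64(119.8333330154419)) 64.6 [539.18  53.98]
```

View pics/c1.png

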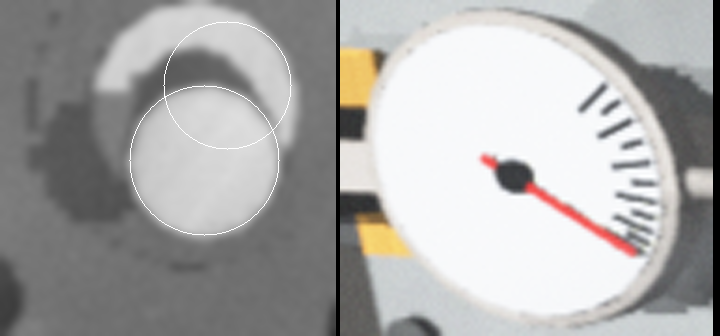

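```bash
cat >> h.py <<'E'
from scipy.optimize import minimize
def align(name,h,zoff,guess=(531,58),save=None):
    "vector from held ring axis to axle tip"
    D=40 if name=="white" else 36
    for i in range(2):
        s=arm.read_state()["position"]; im,K,V=grab("wrist",save); 
        n,lo,hi,_=[r for r in RANGES if r[0]==name][0]
        m=cv2.inRange(cv2.cvtColor(im,cv2.COLOR_BGR2HSV),lo,hi)
        p=w2px(K,V,[s[0],s[1],s[2]-zoff+h/2]).astype(int); mm=np.zeros_like(m); cv2.circle(mm,tuple(int(v) for v in p),48,255,-1); m&=mm
        H=cv2.convexHull(max(cv2.findContours(m,cv2.RETR_EXTERNAL,cv2.CHAIN_APPROX_NONE)[0],key=cv2.contourArea))
        M=cv2.moments(H);cen=np.array([M["m10"],M["m01"]])/M["m00"]; z0=s[2]-zoff
        r=minimize(lambda q:((silh(K,V,q,D,z0,z0+h)-cen)**2).sum(),s[:2],method="Nelder-Mead").x
        x0,y0,c=tipfind(im,K,V,guess); er=9*280/(np.linalg.inv(V)[2,3]-168)*6
        q=cv2.HoughCircles(cv2.GaussianBlur(c,(9,9),3),cv2.HOUGH_GRADIENT,1,30,param1=80,param2=12,minRadius=int(er*.87),maxRadius=int(er*1.05))
        a=q[0][0]; t=px2w(K,V,x0+(a[0]-2.5)/6,y0+(a[1]-2.5)/6,168)[:2]
        print("bbox",cv2.boundingRect(H)[2:],"TCP",s,"ringrel",r-s[:2],"tip",t,"r",a[2],er,"| slide x",t[0]-r[0],"y",-(t[1]-r[1]))
E
python3 - <<'E'
from h import *
align("red",16,3.8)
E
```

```text
bbox (61, 59) TCP [472.33  61.21 212.3 ] ringrel [-2.5  -0.74] tip [531.47  58.17] r 75.9 80.69529909131431 | slide x 61.648418904270784 y 2.300990490453536
bbox (61, 62) TCP [472.19  59.99 212.2 ] ringrel [-2.16 -0.91] tip [531.22  58.47] r 76.7 80.75673330559547 | slide x 61.1891336445633 y 0.6138986988079012
```

Emit:
{"method": "step_arm", "body": {
  "motion": [
    {"slide":[20,0,0],"dr":[0,0,0],"jaw":25},
    {"slide":[40,0,8],"dr":[0,0,0],"jaw":25},
    {"slide":[61,0,16],"dr":[0,0,0],"jaw":25},
    {"slide":[61,0,20],"dr":[0,0,0],"jaw":25},
    {"slide":[61,0,20],"dr":[0,0,0],"jaw":25},
    {"slide":[61,0,20],"dr":[0,0,0],"jaw":25},
    {"slide":[61,0,20],"dr":[0,0,0],"jaw":25},
    {"slide":[61,0,20],"dr":[0,0,0],"jaw":25}
  ]
}}

```text
clock: 7.65
position: [533.4, 59.0, 192.7]
ee_rot: [1.0, -0.002, 0.0, -0.0]
contact_force: [0.6, -1.4, 0.6]
gripper_width: 32.8
grasp_force: 59.7
```

```bash
python3 - <<'E'
from h import *
s=arm.read_state();print(s["position"],s["contact_force"],s["joint_vel"])
im,K,V=grab("wrist","ab1.png"); print(w2px(K,V,[531.3,58.3,168]))
cv2.imwrite("pics/ab1c.png",cv2.resize(im[160:320,170:350],(540,480),interpolation=cv2.INTER_CUBIC))
print(arm.read_state()["position"])
E
```

```text
[533.42  59.03 192.73] [ 0.55 -1.42  0.58] [-0.    0.01  0.    0.    0.   -0.  ]
[256.37 229.27]
[533.45  59.02 192.63]
```

View pics/ab1c.png

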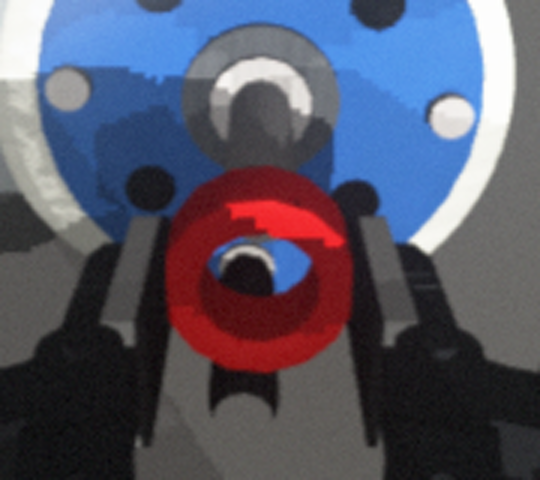

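The ring sits over the tip at the target TCP. I lower slowly and watch the force.

Emit:
{"method": "step_arm", "body": {
  "motion": [
    {"slide":[0,0,8],"dr":[0,0,0],"jaw":25},
    {"slide":[0,0,14],"dr":[0,0,0],"jaw":25},
    {"slide":[0,0,17],"dr":[0,0,0],"jaw":25},
    {"slide":[0,0,20],"dr":[0,0,0],"jaw":25},
    {"slide":[0,0,22],"dr":[0,0,0],"jaw":25},
    {"slide":[0,0,24],"dr":[0,0,0],"jaw":25},
    {"slide":[0,0,26],"dr":[0,0,0],"jaw":25},
    {"slide":[0,0,28],"dr":[0,0,0],"jaw":25}
  ]
}}

```text
clock: 8.7
position: [535.1, 58.8, 169.0]
ee_rot: [1.0, -0.001, 0.002, 0.0]
contact_force: [-6.8, 1.1, 24.1]
gripper_width: 32.7
grasp_force: 62.3
```

Emit:
{"method": "step_arm", "body": {
  "motion": [
    {"slide":[0,0,-4],"dr":[0,0,0],"jaw":25},
    {"slide":[-1,0,-8],"dr":[0,0,0],"jaw":25},
    {"slide":[-2,0,-8],"dr":[0,0,0],"jaw":25},
    {"slide":[-2,0,-8],"dr":[0,0,0],"jaw":25},
    {"slide":[-2,0,-8],"dr":[0,0,0],"jaw":25},
    {"slide":[-2,0,-6],"dr":[0,0,0],"jaw":25},
    {"slide":[-2,0,-4],"dr":[0,0,0],"jaw":25},
    {"slide":[-2,0,-2],"dr":[0,0,0],"jaw":25}
  ]
}}

```text
clock: 9.7
position: [531.5, 58.9, 166.1]
ee_rot: [1.0, -0.002, -0.0, 0.0]
contact_force: [-0.1, -0.3, -0.8]
gripper_width: 32.8
grasp_force: 59.9
```

It has entered with no force, so I continue down.

Emit:
{"method": "step_arm", "body": {
  "motion": [
    {"slide":[0,0,8],"dr":[0,0,0],"jaw":25},
    {"slide":[0,0,16],"dr":[0,0,0],"jaw":25},
    {"slide":[0,0,25],"dr":[0,0,0],"jaw":25},
    {"slide":[0,0,34],"dr":[0,0,0],"jaw":25},
    {"slide":[0,0,43],"dr":[0,0,0],"jaw":25},
    {"slide":[0,0,51],"dr":[0,0,0],"jaw":25},
    {"slide":[0,0,55],"dr":[0,0,0],"jaw":25},
    {"slide":[0,0,58],"dr":[0,0,0],"jaw":25}
  ]
}}

```text
clock: 10.7
position: [531.7, 58.9, 108.1]
ee_rot: [1.0, -0.002, 0.0, 0.0]
contact_force: [0.2, 0.1, -0.4]
gripper_width: 32.6
grasp_force: 59.9
```

Emit:
{"method": "step_arm", "body": {
  "motion": [
    {"slide":[0,0,2.5],"dr":[0,0,0],"jaw":25},
    {"slide":[0,0,2.5],"dr":[0,0,0],"jaw":50},
    {"slide":[0,0,2.5],"dr":[0,0,0],"jaw":50},
    {"slide":[0,0,2.5],"dr":[0,0,0],"jaw":50},
    {"slide":[0,0,2.5],"dr":[0,0,0],"jaw":50},
    {"slide":[0,0,-20],"dr":[0,0,0],"jaw":50},
    {"slide":[0,0,-60],"dr":[0,0,0],"jaw":50},
    {"slide":[0,0,-100],"dr":[0,0,0],"jaw":50}
  ]
}}

```text
clock: 11.7
position: [531.4, 58.8, 209.3]
ee_rot: [1.0, -0.002, -0.0, 0.0]
contact_force: [0.9, 0.5, -0.3]
gripper_width: 50.1
grasp_force: 0.0
```

Emit:
{"method": "step_arm", "body": {
  "motion": [
    {"slide":[7,57,0],"dr":[0,0,0],"jaw":70},
    {"slide":[14,115,0],"dr":[0,0,0],"jaw":70},
    {"slide":[21,172,0],"dr":[0,0,0],"jaw":70},
    {"slide":[28,230,0],"dr":[0,0,0],"jaw":70},
    {"slide":[35,287,0],"dr":[0,0,0],"jaw":70},
    {"slide":[42,345,20],"dr":[0,0,0],"jaw":70},
    {"slide":[49,402,40],"dr":[0,0,0],"jaw":70},
    {"slide":[57,458,60],"dr":[0,0,0],"jaw":70}
  ]
}}

```text
clock: 12.7
position: [586.7, -401.2, 147.7]
ee_rot: [1.0, -0.002, 0.0, 0.0]
contact_force: [0.8, 0.8, -0.4]
gripper_width: 69.6
grasp_force: 0.0
```

Emit:
{"method": "step_arm", "body": {
  "motion": [
    {"slide":[0,0,15],"dr":[0,0,0],"jaw":70},
    {"slide":[0,0,35],"dr":[0,0,0],"jaw":70},
    {"slide":[0,0,35],"dr":[0,0,0],"jaw":70},
    {"slide":[0,0,35],"dr":[0,0,0],"jaw":70},
    {"slide":[0,0,35],"dr":[0,0,0],"jaw":70},
    {"slide":[0,0,35],"dr":[0,0,0],"jaw":70},
    {"slide":[0,0,35],"dr":[0,0,0],"jaw":70},
    {"slide":[0,0,35],"dr":[0,0,0],"jaw":70}
  ]
}}

```text
clock: 13.7
position: [586.6, -399.3, 113.5]
ee_rot: [1.0, -0.002, 0.0, 0.0]
contact_force: [0.6, 0.3, 0.6]
gripper_width: 70.1
grasp_force: 0.0
```

```bash
python3 - <<'E'
from h import *
ringfit("blue",13,"blue1.png")
im,K,V=grab("top"); hsv=cv2.cvtColor(im,cv2.COLOR_BGR2HSV)
for n,lo,hi in [("red",(0,150,90),(6,255,255)),("green",(50,120,80),(80,255,255)),("white",(0,0,150),(180,50,255))]:
    k,l,st,c=cv2.connectedComponentsWithStats(cv2.inRange(hsv,lo,hi))
    for j in range(1,k):
        if st[j,4]>15 and 215<c[j][0]<420 and 130<c[j][1]<240: print(n,c[j],px2w(K,V,*c[j],12)[:2],px2w(K,V,*c[j],114)[:2],st[j,4])
E
```

```text
blue world [ 589.72 -400.18] diam 36.191436969051935 TCP [ 586.63 -399.32  113.46] | slide x 3.0855523454083595 y 0.8632248295316458
red [241.86 184.  ] [545.79  59.64] [522.69  53.55] 29
white [326.97 151.45] [ 659.42 -196.03] [ 626.22 -179.41] 101
white [237.04 210.68] [463.9   69.62] [448.07  62.64] 7914
white [365.72 188.71] [ 547.29 -312.91] [ 524.06 -285.91] 2309
white [239.   176.59] [568.41  69.54] [543.3   62.57] 32
```

Emit:
{"method": "step_arm", "body": {
  "motion": [
    {"slide":[3,0.9,30],"dr":[0,0,0],"jaw":70},
    {"slide":[3,0.9,60],"dr":[0,0,0],"jaw":70},
    {"slide":[3,0.9,85],"dr":[0,0,0],"jaw":70},
    {"slide":[3,0.9,102],"dr":[0,0,0],"jaw":70},
    {"slide":[3,0.9,110],"dr":[0,0,0],"jaw":70},
    {"slide":[3,0.9,110.5],"dr":[0,0,0],"jaw":60},
    {"slide":[3,0.9,110.5],"dr":[0,0,0],"jaw":30},
    {"slide":[3,0.9,110.5],"dr":[0,0,0],"jaw":25}
  ]
}}

```text
clock: 14.8
position: [590.5, -400.7, 4.7]
ee_rot: [1.0, -0.002, 0.001, 0.001]
contact_force: [-0.3, 0.2, 4.8]
gripper_width: 32.2
grasp_force: 59.1
```

Emit:
{"method": "step_arm", "body": {
  "motion": [
    {"slide":[0,0,0],"dr":[0,0,0],"jaw":25},
    {"slide":[0,0,0],"dr":[0,0,0],"jaw":25},
    {"slide":[0,0,0],"dr":[0,0,0],"jaw":25},
    {"slide":[0,0,-20],"dr":[0,0,0],"jaw":25},
    {"slide":[0,0,-60],"dr":[0,0,0],"jaw":25},
    {"slide":[0,0,-110],"dr":[0,0,0],"jaw":25},
    {"slide":[0,0,-160],"dr":[0,0,0],"jaw":25},
    {"slide":[0,0,-207],"dr":[0,0,0],"jaw":25}
  ]
}}

```text
clock: 15.8
position: [589.4, -400.2, 212.8]
ee_rot: [1.0, -0.002, 0.001, 0.0]
contact_force: [1.7, 0.2, -0.4]
gripper_width: 32.1
grasp_force: 59.6
```

Emit:
{"method": "step_arm", "body": {
  "motion": [
    {"slide":[-7,-57,0],"dr":[0,0,0],"jaw":25},
    {"slide":[-14,-115,0],"dr":[0,0,0],"jaw":25},
    {"slide":[-21,-172,0],"dr":[0,0,0],"jaw":25},
    {"slide":[-28,-230,0],"dr":[0,0,0],"jaw":25},
    {"slide":[-36,-287,0],"dr":[0,0,0],"jaw":25},
    {"slide":[-43,-345,0],"dr":[0,0,0],"jaw":25},
    {"slide":[-51,-402,0],"dr":[0,0,0],"jaw":25},
    {"slide":[-58,-458,0],"dr":[0,0,0],"jaw":25}
  ]
}}

```text
clock: 16.8
position: [533.0, 59.8, 210.9]
ee_rot: [1.0, -0.002, 0.001, -0.0]
contact_force: [1.3, 0.4, -0.9]
gripper_width: 31.8
grasp_force: 59.6
```

Emit:
{"method": "step_arm", "body": {
  "motion": [
    {"slide":[0,0,10],"dr":[0,0,0],"jaw":25},
    {"slide":[0,0,20],"dr":[0,0,0],"jaw":25},
    {"slide":[0,0,20],"dr":[0,0,0],"jaw":25},
    {"slide":[0,0,20],"dr":[0,0,0],"jaw":25},
    {"slide":[0,0,20],"dr":[0,0,0],"jaw":25},
    {"slide":[0,0,20],"dr":[0,0,0],"jaw":25},
    {"slide":[0,0,20],"dr":[0,0,0],"jaw":25},
    {"slide":[0,0,20],"dr":[0,0,0],"jaw":25}
  ]
}}

```text
clock: 17.8
position: [533.6, 58.0, 189.9]
ee_rot: [1.0, -0.002, 0.0, -0.0]
contact_force: [0.3, 0.1, -0.9]
gripper_width: 31.9
grasp_force: 59.6
```

Emit:
{"method": "step_arm", "body": {
  "motion": [
    {"slide":[-2.1,-0.9,4],"dr":[0,0,0],"jaw":25},
    {"slide":[-2.1,-0.9,10],"dr":[0,0,0],"jaw":25},
    {"slide":[-2.1,-0.9,14],"dr":[0,0,0],"jaw":25},
    {"slide":[-2.1,-0.9,16],"dr":[0,0,0],"jaw":25},
    {"slide":[-2.1,-0.9,18],"dr":[0,0,0],"jaw":25},
    {"slide":[-2.1,-0.9,20],"dr":[0,0,0],"jaw":25},
    {"slide":[-2.1,-0.9,22],"dr":[0,0,0],"jaw":25},
    {"slide":[-2.1,-0.9,24],"dr":[0,0,0],"jaw":25}
  ]
}}

```text
clock: 18.8
position: [531.5, 58.9, 165.7]
ee_rot: [1.0, -0.002, 0.0, -0.0]
contact_force: [0.1, -0.9, -0.7]
gripper_width: 31.8
grasp_force: 59.6
```

Emit:
{"method": "step_arm", "body": {
  "motion": [
    {"slide":[0,0,6],"dr":[0,0,0],"jaw":25},
    {"slide":[0,0,13],"dr":[0,0,0],"jaw":25},
    {"slide":[0,0,20],"dr":[0,0,0],"jaw":25},
    {"slide":[0,0,27],"dr":[0,0,0],"jaw":25},
    {"slide":[0,0,34],"dr":[0,0,0],"jaw":25},
    {"slide":[0,0,39],"dr":[0,0,0],"jaw":25},
    {"slide":[0,0,42],"dr":[0,0,0],"jaw":25},
    {"slide":[0,0,44],"dr":[0,0,0],"jaw":25}
  ]
}}

```text
clock: 19.8
position: [531.6, 58.9, 121.7]
ee_rot: [1.0, -0.002, 0.0, -0.0]
contact_force: [0.3, 0.7, 0.1]
gripper_width: 32.5
grasp_force: 59.6
```

Emit:
{"method": "step_arm", "body": {
  "motion": [
    {"slide":[0,0,1],"dr":[0,0,0],"jaw":25},
    {"slide":[0,0,1],"dr":[0,0,0],"jaw":50},
    {"slide":[0,0,1],"dr":[0,0,0],"jaw":50},
    {"slide":[0,0,1],"dr":[0,0,0],"jaw":50},
    {"slide":[0,0,1],"dr":[0,0,0],"jaw":50},
    {"slide":[0,0,-20],"dr":[0,0,0],"jaw":50},
    {"slide":[0,0,-50],"dr":[0,0,0],"jaw":50},
    {"slide":[0,0,-90],"dr":[0,0,0],"jaw":50}
  ]
}}

```text
clock: 20.8
position: [530.8, 58.7, 212.0]
ee_rot: [1.0, -0.002, -0.001, 0.0]
contact_force: [0.5, -0.8, 0.1]
gripper_width: 49.9
grasp_force: 0.0
```

Emit:
{"method": "step_arm", "body": {
  "motion": [
    {"slide":[3,40,0],"dr":[0,0,0],"jaw":50},
    {"slide":[6,80,0],"dr":[0,0,0],"jaw":50},
    {"slide":[9,120,0],"dr":[0,0,0],"jaw":70},
    {"slide":[12,160,10],"dr":[0,0,0],"jaw":70},
    {"slide":[15,200,30],"dr":[0,0,0],"jaw":70},
    {"slide":[18,235,60],"dr":[0,0,0],"jaw":70},
    {"slide":[20,264,85],"dr":[0,0,0],"jaw":70},
    {"slide":[20,264,98],"dr":[0,0,0],"jaw":70}
  ]
}}

```text
clock: 21.8
position: [549.4, -206.7, 112.0]
ee_rot: [1.0, -0.004, -0.001, -0.0]
contact_force: [-0.2, 0.9, -0.5]
gripper_width: 69.7
grasp_force: 0.0
```

Emit:
{"method": "step_arm", "body": {
  "motion": [
    {"slide":[0,0,0],"dr":[0,0,0],"jaw":70},
    {"slide":[0,0,0],"dr":[0,0,0],"jaw":70},
    {"slide":[0,0,0],"dr":[0,0,0],"jaw":70},
    {"slide":[0,0,0],"dr":[0,0,0],"jaw":70},
    {"slide":[0,0,0],"dr":[0,0,0],"jaw":70},
    {"slide":[0,0,0],"dr":[0,0,0],"jaw":70},
    {"slide":[0,0,0],"dr":[0,0,0],"jaw":70},
    {"slide":[0,0,0],"dr":[0,0,0],"jaw":70}
  ]
}}

```text
clock: 22.8
position: [550.3, -205.2, 113.8]
ee_rot: [1.0, -0.002, -0.0, -0.0]
contact_force: [-0.2, 0.6, -0.2]
gripper_width: 70.3
grasp_force: 0.0
```

```bash
python3 - <<'E'
from h import *
ringfit("green",9,"green1.png"); print(arm.read_state()["position"])
E
```

```text
green world [ 550.71 -205.77] diam 35.95117026657908 TCP [ 550.32 -205.2   113.76] | slide x 0.39212989411453236 y 0.5657510008020381
[ 550.3  -205.2   113.77]
```

Emit:
{"method": "step_arm", "body": {
  "motion": [
    {"slide":[0.4,0.6,30],"dr":[0,0,0],"jaw":70},
    {"slide":[0.4,0.6,60],"dr":[0,0,0],"jaw":70},
    {"slide":[0.4,0.6,85],"dr":[0,0,0],"jaw":70},
    {"slide":[0.4,0.6,103],"dr":[0,0,0],"jaw":60},
    {"slide":[0.4,0.6,110],"dr":[0,0,0],"jaw":50},
    {"slide":[0.4,0.6,111.5],"dr":[0,0,0],"jaw":50},
    {"slide":[0.4,0.6,111.5],"dr":[0,0,0],"jaw":30},
    {"slide":[0.4,0.6,111.5],"dr":[0,0,0],"jaw":25}
  ]
}}

```text
clock: 23.85
position: [551.4, -205.9, 3.6]
ee_rot: [1.0, -0.002, 0.001, 0.0]
contact_force: [-0.6, -0.2, 3.1]
gripper_width: 31.4
grasp_force: 59.1
```

Emit:
{"method": "step_arm", "body": {
  "motion": [
    {"slide":[0,0,0],"dr":[0,0,0],"jaw":25},
    {"slide":[0,0,0],"dr":[0,0,0],"jaw":25},
    {"slide":[0,0,0],"dr":[0,0,0],"jaw":25},
    {"slide":[0,0,-20],"dr":[0,0,0],"jaw":25},
    {"slide":[0,0,-60],"dr":[0,0,0],"jaw":25},
    {"slide":[0,0,-110],"dr":[0,0,0],"jaw":25},
    {"slide":[0,0,-160],"dr":[0,0,0],"jaw":25},
    {"slide":[0,0,-207],"dr":[0,0,0],"jaw":25}
  ]
}}

```text
clock: 24.85
position: [550.6, -205.7, 211.1]
ee_rot: [1.0, -0.002, 0.001, -0.0]
contact_force: [0.5, 0.3, -1.2]
gripper_width: 30.8
grasp_force: 59.5
```

Emit:
{"method": "step_arm", "body": {
  "motion": [
    {"slide":[-3,-45,0],"dr":[0,0,0],"jaw":25},
    {"slide":[-6,-90,0],"dr":[0,0,0],"jaw":25},
    {"slide":[-9,-135,0],"dr":[0,0,0],"jaw":25},
    {"slide":[-12,-180,0],"dr":[0,0,0],"jaw":25},
    {"slide":[-15,-225,0],"dr":[0,0,0],"jaw":25},
    {"slide":[-19,-264,0],"dr":[0,0,0],"jaw":25},
    {"slide":[-19,-264,5],"dr":[0,0,0],"jaw":25},
    {"slide":[-19,-264,10],"dr":[0,0,0],"jaw":25}
  ]
}}

```text
clock: 25.85
position: [532.6, 58.3, 198.9]
ee_rot: [1.0, -0.002, -0.0, -0.0]
contact_force: [0.1, -1.2, -1.1]
gripper_width: 31.0
grasp_force: 59.5
```

Emit:
{"method": "step_arm", "body": {
  "motion": [
    {"slide":[0,0,10],"dr":[0,0,0],"jaw":25},
    {"slide":[0,0,10],"dr":[0,0,0],"jaw":25},
    {"slide":[0,0,10],"dr":[0,0,0],"jaw":25},
    {"slide":[0,0,10],"dr":[0,0,0],"jaw":25},
    {"slide":[0,0,10],"dr":[0,0,0],"jaw":25},
    {"slide":[0,0,10],"dr":[0,0,0],"jaw":25},
    {"slide":[0,0,10],"dr":[0,0,0],"jaw":25},
    {"slide":[0,0,10],"dr":[0,0,0],"jaw":25}
  ]
}}

```text
clock: 26.85
position: [532.8, 58.4, 189.3]
ee_rot: [1.0, -0.002, -0.0, 0.0]
contact_force: [0.6, 0.2, -0.3]
gripper_width: 31.2
grasp_force: 59.5
```

Emit:
{"method": "step_arm", "body": {
  "motion": [
    {"slide":[-1.3,-0.5,4],"dr":[0,0,0],"jaw":25},
    {"slide":[-1.3,-0.5,10],"dr":[0,0,0],"jaw":25},
    {"slide":[-1.3,-0.5,14],"dr":[0,0,0],"jaw":25},
    {"slide":[-1.3,-0.5,16],"dr":[0,0,0],"jaw":25},
    {"slide":[-1.3,-0.5,18],"dr":[0,0,0],"jaw":25},
    {"slide":[-1.3,-0.5,20],"dr":[0,0,0],"jaw":25},
    {"slide":[-1.3,-0.5,22],"dr":[0,0,0],"jaw":25},
    {"slide":[-1.3,-0.5,25],"dr":[0,0,0],"jaw":25}
  ]
}}

```text
clock: 27.85
position: [531.6, 58.9, 164.3]
ee_rot: [1.0, -0.002, 0.0, -0.0]
contact_force: [-0.2, 0.3, -0.5]
gripper_width: 30.9
grasp_force: 59.5
```

Emit:
{"method": "step_arm", "body": {
  "motion": [
    {"slide":[0,0,6],"dr":[0,0,0],"jaw":25},
    {"slide":[0,0,12],"dr":[0,0,0],"jaw":25},
    {"slide":[0,0,18],"dr":[0,0,0],"jaw":25},
    {"slide":[0,0,24],"dr":[0,0,0],"jaw":25},
    {"slide":[0,0,28],"dr":[0,0,0],"jaw":25},
    {"slide":[0,0,30],"dr":[0,0,0],"jaw":25},
    {"slide":[0,0,31],"dr":[0,0,0],"jaw":25},
    {"slide":[0,0,31],"dr":[0,0,0],"jaw":25}
  ]
}}

```text
clock: 28.85
position: [531.6, 58.8, 133.4]
ee_rot: [1.0, -0.002, 0.0, -0.0]
contact_force: [-0.1, 0.3, -0.4]
gripper_width: 31.0
grasp_force: 59.5
```

Emit:
{"method": "step_arm", "body": {
  "motion": [
    {"slide":[0,0,0],"dr":[0,0,0],"jaw":50},
    {"slide":[0,0,0],"dr":[0,0,0],"jaw":50},
    {"slide":[0,0,0],"dr":[0,0,0],"jaw":50},
    {"slide":[0,0,0],"dr":[0,0,0],"jaw":50},
    {"slide":[0,0,0],"dr":[0,0,0],"jaw":50},
    {"slide":[0,0,-20],"dr":[0,0,0],"jaw":50},
    {"slide":[0,0,-50],"dr":[0,0,0],"jaw":50},
    {"slide":[0,0,-78],"dr":[0,0,0],"jaw":50}
  ]
}}

```text
clock: 29.85
position: [531.5, 58.8, 212.2]
ee_rot: [1.0, -0.002, -0.0, 0.0]
contact_force: [0.5, 0.6, -1.4]
gripper_width: 50.0
grasp_force: 0.0
```

Emit:
{"method": "step_arm", "body": {
  "motion": [
    {"slide":[19,40,0],"dr":[0,0,0],"jaw":50},
    {"slide":[39,80,0],"dr":[0,0,0],"jaw":50},
    {"slide":[59,120,0],"dr":[0,0,0],"jaw":70},
    {"slide":[79,160,10],"dr":[0,0,0],"jaw":70},
    {"slide":[99,200,30],"dr":[0,0,0],"jaw":70},
    {"slide":[119,240,60],"dr":[0,0,0],"jaw":70},
    {"slide":[130,256,85],"dr":[0,0,0],"jaw":70},
    {"slide":[130,256,98],"dr":[0,0,0],"jaw":70}
  ]
}}

```text
clock: 30.85
position: [659.9, -199.0, 110.6]
ee_rot: [1.0, -0.003, -0.002, -0.0]
contact_force: [0.6, 0.2, 0.2]
gripper_width: 69.9
grasp_force: 0.0
```

Emit:
{"method": "step_arm", "body": {
  "motion": [
    {"slide":[0,0,0],"dr":[0,0,0],"jaw":70},
    {"slide":[0,0,0],"dr":[0,0,0],"jaw":70},
    {"slide":[0,0,0],"dr":[0,0,0],"jaw":70},
    {"slide":[0,0,0],"dr":[0,0,0],"jaw":70},
    {"slide":[0,0,0],"dr":[0,0,0],"jaw":70},
    {"slide":[0,0,0],"dr":[0,0,0],"jaw":70},
    {"slide":[0,0,0],"dr":[0,0,0],"jaw":70},
    {"slide":[0,0,0],"dr":[0,0,0],"jaw":70}
  ]
}}

```text
clock: 31.85
position: [660.4, -197.8, 113.2]
ee_rot: [1.0, -0.002, -0.0, 0.0]
contact_force: [-0.5, 0.4, -0.2]
gripper_width: 69.8
grasp_force: 0.0
```

```bash
python3 - <<'E'
from h import *
ringfit("white",12,"white1.png"); print(arm.read_state()["position"])
E
```

```text
[ 660.47 -197.76  113.23]
```

```bash
python3 - <<'E'
from h import *
im=cv2.imread("pics/white1.png");K,V,_=cam("wrist")
print(w2px(K,V,[661,-197,12]))
g=cv2.cvtColor(im,cv2.COLOR_BGR2GRAY)
for th in (130,150,170,190):
    cs,_=cv2.findContours(cv2.inRange(cv2.cvtColor(im,cv2.COLOR_BGR2HSV),(0,0,th),(180,60,255)),cv2.RETR_EXTERNAL,cv2.CHAIN_APPROX_NONE)
    for c in cs:
        if cv2.contourArea(c)>400:
            (u,v),r=cv2.minEnclosingCircle(c);print(th,(u,v),r,cv2.contourArea(c),px2w(K,V,u,v,8)[:2])
E
```

```text
[254.69 189.29]
130 (119.5, 368.2250061035156) 28.610427856445312 1153.5 [437.27 -36.04]
130 (392.0, 366.7804870605469) 28.96685028076172 1286.0 [ 438.95 -357.88]
130 (10.679352760314941, 315.8963317871094) 40.33584976196289 2399.0 [514.12  71.53]
130 (112.65951538085938, 271.5157470703125) 31.344324111938477 1079.0 [570.62 -49.77]
130 (39.5, 267.5) 45.962039947509766 1871.5 [575.62  24.73]
130 (32.0, 155.0) 79.705810546875 2796.0 [692.62   2.69]
130 (255.5, 184.5) 315.1516418457031 121113.5 [ 664.36 -197.74]
150 (392.0, 367.1341552734375) 28.770309448242188 1249.0 [ 438.4  -357.96]
150 (10.5, 332.0) 24.4183292388916 964.5 [491.76  77.96]
150 (24.0, 302.5) 30.923391342163086 683.5 [531.94  52.19]
150 (256.0, 305.29840087890625) 77.29118347167969 9225.0 [ 527.71 -197.8 ]
150 (26.0, 138.0) 61.74149703979492 2611.5 [707.77   4.13]
150 (293.365966796875, 188.5) 282.7452697753906 100119.5 [ 660.36 -233.01]
150 (93.01336669921875, 23.5) 94.46563720703125 6025.5 [796.27 -71.37]
170 (10.5, 332.5) 23.92707061767578 883.0 [491.05  78.16]
170 (24.0, 302.5) 30.923391342163086 561.0 [531.94  52.19]
170 (264.42376708984375, 292.7865905761719) 59.89946746826172 3344.0 [ 543.9 -206.8]
170 (322.83349609375, 209.71368408203125) 200.6655731201172 23102.0 [ 638.96 -261.99]
170 (26.5, 137.5) 61.502132415771484 2513.5 [708.2    3.57]
170 (54.0, 109.5) 49.99259948730469 1064.0 [731.82 -26.08]
170 (341.5, 17.0) 28.93537139892578 481.0 [ 800.07 -264.88]
170 (225.0, 5.0) 31.40073585510254 447.5 [ 808.41 -174.88]
170 (92.61636352539062, 25.107379913330078) 93.80618286132812 5883.0 [795.17 -70.86]
190 (255.57203674316406, 187.4025421142578) 21.72794532775879 1334.5 [ 661.53 -197.8 ]
190 (37.5, 170.0) 27.735456466674805 481.0 [678.77   1.19]
190 (92.56185913085938, 24.858013153076172) 93.79230499267578 5778.0 [795.34 -70.85]
```

View pics/white1.png

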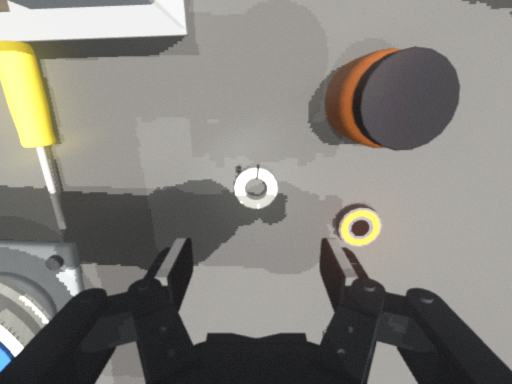

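The collar is at (256,188), with its screw at (238,170) outside the pads' span. Grasp it.

Emit:
{"method": "step_arm", "body": {
  "motion": [
    {"slide":[1.3,0,30],"dr":[0,0,0],"jaw":70},
    {"slide":[1.3,0,60],"dr":[0,0,0],"jaw":70},
    {"slide":[1.3,0,85],"dr":[0,0,0],"jaw":70},
    {"slide":[1.3,0,102],"dr":[0,0,0],"jaw":60},
    {"slide":[1.3,0,109],"dr":[0,0,0],"jaw":55},
    {"slide":[1.3,0,110.5],"dr":[0,0,0],"jaw":55},
    {"slide":[1.3,0,110.5],"dr":[0,0,0],"jaw":30},
    {"slide":[1.3,0,110.5],"dr":[0,0,0],"jaw":28}
  ]
}}

```text
clock: 32.9
position: [662.8, -197.9, 4.4]
ee_rot: [1.0, -0.002, 0.001, 0.0]
contact_force: [-0.1, 0.5, 2.7]
gripper_width: 35.7
grasp_force: 59.5
```

Emit:
{"method": "step_arm", "body": {
  "motion": [
    {"slide":[0,0,0],"dr":[0,0,0],"jaw":28},
    {"slide":[0,0,0],"dr":[0,0,0],"jaw":28},
    {"slide":[0,0,0],"dr":[0,0,0],"jaw":28},
    {"slide":[0,0,-20],"dr":[0,0,0],"jaw":28},
    {"slide":[0,0,-60],"dr":[0,0,0],"jaw":28},
    {"slide":[0,0,-110],"dr":[0,0,0],"jaw":28},
    {"slide":[0,0,-160],"dr":[0,0,0],"jaw":28},
    {"slide":[0,0,-207],"dr":[0,0,0],"jaw":28}
  ]
}}

```text
clock: 33.9
position: [661.4, -197.8, 212.6]
ee_rot: [1.0, -0.002, 0.001, 0.0]
contact_force: [0.6, -1.1, -0.9]
gripper_width: 35.6
grasp_force: 60.0
```

Emit:
{"method": "step_arm", "body": {
  "motion": [
    {"slide":[-19,-40,0],"dr":[0,0,0],"jaw":28},
    {"slide":[-38,-80,0],"dr":[0,0,0],"jaw":28},
    {"slide":[-58,-120,0],"dr":[0,0,0],"jaw":28},
    {"slide":[-78,-160,0],"dr":[0,0,0],"jaw":28},
    {"slide":[-98,-200,0],"dr":[0,0,0],"jaw":28},
    {"slide":[-118,-240,0],"dr":[0,0,0],"jaw":28},
    {"slide":[-130,-256,5],"dr":[0,0,0],"jaw":28},
    {"slide":[-130,-256,10],"dr":[0,0,0],"jaw":28}
  ]
}}

```text
clock: 34.9
position: [532.2, 59.8, 200.7]
ee_rot: [1.0, -0.001, 0.001, -0.0]
contact_force: [-1.1, 0.1, 0.8]
gripper_width: 35.7
grasp_force: 60.0
```

Emit:
{"method": "step_arm", "body": {
  "motion": [
    {"slide":[0,0,10],"dr":[0,0,0],"jaw":28},
    {"slide":[0,0,10],"dr":[0,0,0],"jaw":28},
    {"slide":[0,0,10],"dr":[0,0,0],"jaw":28},
    {"slide":[0,0,10],"dr":[0,0,0],"jaw":28},
    {"slide":[0,0,10],"dr":[0,0,0],"jaw":28},
    {"slide":[0,0,10],"dr":[0,0,0],"jaw":28},
    {"slide":[0,0,10],"dr":[0,0,0],"jaw":28},
    {"slide":[0,0,10],"dr":[0,0,0],"jaw":28}
  ]
}}

```text
clock: 35.9
position: [532.8, 58.8, 189.9]
ee_rot: [1.0, -0.002, 0.0, -0.0]
contact_force: [0.0, 0.1, -0.3]
gripper_width: 35.8
grasp_force: 60.0
```

Emit:
{"method": "step_arm", "body": {
  "motion": [
    {"slide":[-1.3,0,4],"dr":[0,0,0],"jaw":28},
    {"slide":[-1.3,0,10],"dr":[0,0,0],"jaw":28},
    {"slide":[-1.3,0,14],"dr":[0,0,0],"jaw":28},
    {"slide":[-1.3,0,16],"dr":[0,0,0],"jaw":28},
    {"slide":[-1.3,0,18],"dr":[0,0,0],"jaw":28},
    {"slide":[-1.3,0,20],"dr":[0,0,0],"jaw":28},
    {"slide":[-1.3,0,22],"dr":[0,0,0],"jaw":28},
    {"slide":[-1.3,0,24.5],"dr":[0,0,0],"jaw":28}
  ]
}}

```text
clock: 36.9
position: [531.6, 58.8, 165.2]
ee_rot: [1.0, -0.002, 0.0, -0.0]
contact_force: [-0.1, -0.3, 0.2]
gripper_width: 35.4
grasp_force: 60.0
```

Emit:
{"method": "step_arm", "body": {
  "motion": [
    {"slide":[0,0,5],"dr":[0,0,0],"jaw":28},
    {"slide":[0,0,10],"dr":[0,0,0],"jaw":28},
    {"slide":[0,0,15],"dr":[0,0,0],"jaw":28},
    {"slide":[0,0,18],"dr":[0,0,0],"jaw":28},
    {"slide":[0,0,20],"dr":[0,0,0],"jaw":28},
    {"slide":[0,0,21.5],"dr":[0,0,0],"jaw":28},
    {"slide":[0,0,22.5],"dr":[0,0,0],"jaw":28},
    {"slide":[0,0,22.5],"dr":[0,0,0],"jaw":28}
  ]
}}

```text
clock: 37.9
position: [531.6, 58.8, 142.8]
ee_rot: [1.0, -0.002, 0.0, -0.0]
contact_force: [-0.6, -0.8, -0.7]
gripper_width: 35.4
grasp_force: 60.0
```

Emit:
{"method": "step_arm", "body": {
  "motion": [
    {"slide":[0,0,0],"dr":[0,0,0],"jaw":52},
    {"slide":[0,0,0],"dr":[0,0,0],"jaw":52},
    {"slide":[0,0,0],"dr":[0,0,0],"jaw":52},
    {"slide":[0,0,0],"dr":[0,0,0],"jaw":52},
    {"slide":[0,0,0],"dr":[0,0,0],"jaw":52},
    {"slide":[0,0,-15],"dr":[0,0,0],"jaw":52},
    {"slide":[0,0,-40],"dr":[0,0,0],"jaw":52},
    {"slide":[0,0,-68],"dr":[0,0,0],"jaw":52}
  ]
}}

```text
clock: 38.9
position: [531.7, 58.8, 212.5]
ee_rot: [1.0, -0.002, 0.0, 0.0]
contact_force: [0.5, 0.3, -0.4]
gripper_width: 52.2
grasp_force: 0.0
```

Emit:
{"method": "step_arm", "body": {
  "motion": [
    {"slide":[1,-40,0],"dr":[0,0,0],"jaw":52},
    {"slide":[3,-80,0],"dr":[0,0,0],"jaw":52},
    {"slide":[5,-120,0],"dr":[0,0,0],"jaw":52},
    {"slide":[7,-160,0],"dr":[0,0,0],"jaw":52},
    {"slide":[9,-200,0],"dr":[0,0,0],"jaw":52},
    {"slide":[10,-240,20],"dr":[0,0,0],"jaw":52},
    {"slide":[10,-256,40],"dr":[0,0,0],"jaw":52},
    {"slide":[10,-256,50],"dr":[0,0,0],"jaw":52}
  ]
}}

```text
clock: 39.9
position: [542.0, 314.9, 159.4]
ee_rot: [1.0, -0.002, -0.001, 0.001]
contact_force: [-0.0, 0.3, -0.5]
gripper_width: 51.9
grasp_force: 0.0
```

Emit:
{"method": "step_arm", "body": {
  "motion": [
    {"slide":[0,0,0],"dr":[0,0,0],"jaw":52},
    {"slide":[0,0,0],"dr":[0,0,0],"jaw":52},
    {"slide":[0,0,0],"dr":[0,0,0],"jaw":52},
    {"slide":[0,0,0],"dr":[0,0,0],"jaw":52},
    {"slide":[0,0,0],"dr":[0,0,0],"jaw":52},
    {"slide":[0,0,0],"dr":[0,0,0],"jaw":52},
    {"slide":[0,0,0],"dr":[0,0,0],"jaw":52},
    {"slide":[0,0,0],"dr":[0,0,0],"jaw":52}
  ]
}}

```text
clock: 40.9
position: [542.6, 314.8, 160.8]
ee_rot: [1.0, -0.002, -0.0, 0.0]
contact_force: [-0.2, -0.4, 0.4]
gripper_width: 51.8
grasp_force: 0.0
```

```bash
python3 - <<'E'
from h import *
s=arm.read_state()["position"]; im,K,V=grab("wrist","knob.png"); hsv=cv2.cvtColor(im,cv2.COLOR_BGR2HSV)
m=cv2.inRange(hsv,(0,150,90),(6,255,255))|cv2.inRange(hsv,(174,150,90),(180,255,255))
for c in cv2.findContours(m,cv2.RETR_EXTERNAL,cv2.CHAIN_APPROX_NONE)[0]:
    if cv2.contourArea(c)>80:
        (u,v),r=cv2.minEnclosingCircle(c);x,y,w,h=cv2.boundingRect(c); print((x,y,w,h),px2w(K,V,x+w/2,y+w/2,135)[:2],px2w(K,V,x+w/2,y+h-w/2,135)[:2],"TCP",s)
im,K,V=grab("scene","sc2.png")
p=w2px(K,V,[531,58.5,130]);print(p)
x,y=p.astype(int); cv2.imwrite("pics/sc2c.png",np.hstack([cv2.resize(im[y-45:y+45,x-45:x+45],(400,400),interpolation=cv2.INTER_CUBIC),cv2.resize(cv2.imread("pics/knob.png"),(400,400))]))
E
```

```text
(247, 198, 22, 36) [554.5  312.99] [544.54 313.  ] TCP [542.61 314.82 160.76]
(0, 193, 18, 16) [559.77 473.45] [561.14 473.07] TCP [542.61 314.82 160.76]
(0, 184, 115, 155) [531.16 448.61] [499.22 455.81] TCP [542.61 314.82 160.76]
[271.38 182.26]
```

View pics/sc2c.png

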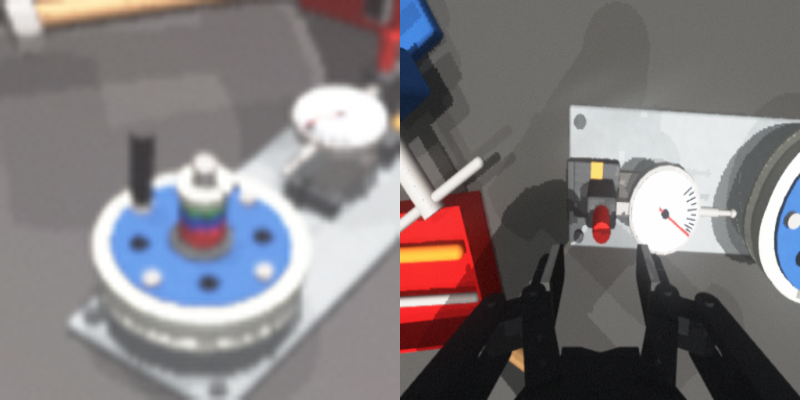

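The stack (red, blue, green, collar) is seated on the axle, and the knob lies between the open fingers. I grip the knob.

Emit:
{"method": "step_arm", "body": {
  "motion": [
    {"slide":[2,2,10],"dr":[0,0,0],"jaw":52},
    {"slide":[2,2,22],"dr":[0,0,0],"jaw":52},
    {"slide":[2,2,34],"dr":[0,0,0],"jaw":52},
    {"slide":[2,2,46],"dr":[0,0,0],"jaw":52},
    {"slide":[2,2,52],"dr":[0,0,0],"jaw":52},
    {"slide":[2,2,52],"dr":[0,0,0],"jaw":30},
    {"slide":[2,2,52],"dr":[0,0,0],"jaw":10},
    {"slide":[2,2,52],"dr":[0,0,0],"jaw":8}
  ]
}}

```text
clock: 42.0
position: [544.9, 313.2, 109.5]
ee_rot: [1.0, -0.002, 0.001, -0.001]
contact_force: [-0.2, 1.6, 0.8]
gripper_width: 13.8
grasp_force: 58.5
```

Emit:
{"method": "step_arm", "body": {
  "motion": [
    {"slide":[0,0,0],"dr":[0,0,0],"jaw":8},
    {"slide":[0,0,0],"dr":[0,0,0],"jaw":8},
    {"slide":[0,4,0],"dr":[0,0,0],"jaw":8},
    {"slide":[0,9,0],"dr":[0,0,0],"jaw":8},
    {"slide":[0,14,0],"dr":[0,0,0],"jaw":8},
    {"slide":[-1,19,0],"dr":[0,0,0],"jaw":8},
    {"slide":[-1,24,0],"dr":[0,0,0],"jaw":8},
    {"slide":[-1,28,0],"dr":[0,0,0],"jaw":8}
  ]
}}

```text
clock: 43.0
position: [543.5, 285.0, 109.4]
ee_rot: [1.0, -0.002, 0.0, -0.001]
contact_force: [-4.0, 5.6, 6.0]
gripper_width: 14.1
grasp_force: 59.2
```

Emit:
{"method": "step_arm", "body": {
  "motion": [
    {"slide":[0,1,0],"dr":[0,0,0],"jaw":8},
    {"slide":[0,2,0],"dr":[0,0,0],"jaw":8},
    {"slide":[0,3,0],"dr":[0,0,0],"jaw":8},
    {"slide":[0,4,0],"dr":[0,0,0],"jaw":8},
    {"slide":[0,5,0],"dr":[0,0,0],"jaw":8},
    {"slide":[0,6,0],"dr":[0,0,0],"jaw":8},
    {"slide":[0,6,0],"dr":[0,0,0],"jaw":8},
    {"slide":[0,6,0],"dr":[0,0,0],"jaw":8}
  ]
}}

```text
clock: 44.0
position: [543.3, 280.2, 109.4]
ee_rot: [1.0, -0.002, 0.0, -0.001]
contact_force: [-4.7, 8.0, 5.9]
gripper_width: 13.9
grasp_force: 59.2
```

Emit:
{"method": "step_arm", "body": {
  "motion": [
    {"slide":[0,1,0],"dr":[0,0,0],"jaw":8},
    {"slide":[0,2,0],"dr":[0,0,0],"jaw":8},
    {"slide":[0,2.5,0],"dr":[0,0,0],"jaw":8},
    {"slide":[0,2.5,0],"dr":[0,0,0],"jaw":8},
    {"slide":[0,2.5,0],"dr":[0,0,0],"jaw":8},
    {"slide":[0,2.5,0],"dr":[0,0,0],"jaw":8},
    {"slide":[0,2.5,0],"dr":[0,0,0],"jaw":8},
    {"slide":[0,2.5,0],"dr":[0,0,0],"jaw":8}
  ]
}}

```text
clock: 45.0
position: [543.4, 280.2, 109.5]
ee_rot: [1.0, -0.002, 0.001, -0.003]
contact_force: [-6.0, 13.7, 4.1]
gripper_width: 14.0
grasp_force: 59.3
```

The slide is at its stop: no more travel, and the force rises. I release it and go to the handle.

Emit:
{"method": "step_arm", "body": {
  "motion": [
    {"slide":[0,0,0],"dr":[0,0,0],"jaw":45},
    {"slide":[0,0,0],"dr":[0,0,0],"jaw":45},
    {"slide":[0,0,0],"dr":[0,0,0],"jaw":45},
    {"slide":[0,-1,-10],"dr":[0,0,0],"jaw":45},
    {"slide":[0,-1,-30],"dr":[0,0,0],"jaw":45},
    {"slide":[0,-1,-60],"dr":[0,0,0],"jaw":50},
    {"slide":[0,-1,-90],"dr":[0,0,0],"jaw":50},
    {"slide":[0,-1,-103],"dr":[0,0,0],"jaw":50}
  ]
}}

```text
clock: 46.0
position: [544.3, 277.5, 214.4]
ee_rot: [1.0, -0.002, 0.002, -0.001]
contact_force: [-0.4, -0.5, -0.3]
gripper_width: 49.5
grasp_force: 0.0
```

Emit:
{"method": "step_arm", "body": {
  "motion": [
    {"slide":[-10,35,0],"dr":[0,0,0],"jaw":50},
    {"slide":[-24,75,0],"dr":[0,0,0],"jaw":50},
    {"slide":[-38,115,0],"dr":[0,0,0],"jaw":50},
    {"slide":[-52,155,0],"dr":[0,0,0],"jaw":50},
    {"slide":[-63,190,0],"dr":[0,0,0],"jaw":50},
    {"slide":[-73,214,0],"dr":[0,0,0],"jaw":50},
    {"slide":[-73,214,0],"dr":[0,0,0],"jaw":50},
    {"slide":[-73,214,0],"dr":[0,0,0],"jaw":50}
  ]
}}

```text
clock: 47.0
position: [470.0, 64.0, 211.9]
ee_rot: [1.0, -0.002, 0.0, -0.0]
contact_force: [0.8, 0.2, 0.4]
gripper_width: 50.3
grasp_force: 0.0
```

Emit:
{"method": "step_arm", "body": {
  "motion": [
    {"slide":[0,0,0],"dr":[0,0,0],"jaw":50},
    {"slide":[0,0,0],"dr":[0,0,0],"jaw":50},
    {"slide":[0,0,0],"dr":[0,0,0],"jaw":50},
    {"slide":[0,0,0],"dr":[0,0,0],"jaw":50},
    {"slide":[0,0,0],"dr":[0,0,0],"jaw":50},
    {"slide":[0,0,0],"dr":[0,0,0],"jaw":50},
    {"slide":[0,0,0],"dr":[0,0,0],"jaw":50},
    {"slide":[0,0,0],"dr":[0,0,0],"jaw":50}
  ]
}}

```text
clock: 48.0
position: [469.5, 63.6, 211.8]
ee_rot: [1.0, -0.002, 0.0, -0.0]
contact_force: [0.2, -0.1, 0.7]
gripper_width: 50.2
grasp_force: 0.0
```

```bash
python3 - <<'E'
from h import *
s=arm.read_state()["position"]; im,K,V=grab("wrist","hand.png"); print(s)
for z in(165,97): print(w2px(K,V,[473.8,63,z]))
p=w2px(K,V,[531,58.5,168]);print("tip",p, "dial pred",w2px(K,V,[538,212,92]))
g=cv2.resize(im,(750,562),interpolation=cv2.INTER_CUBIC); cv2.imwrite("pics/handb.png",g)
E
```

```text
[469.55  63.55 211.83]
[256.08 207.77]
[256.12 181.2 ]
tip [262.7  128.32] dial pred [ 91.41 112.08]
```

View pics/handb.png

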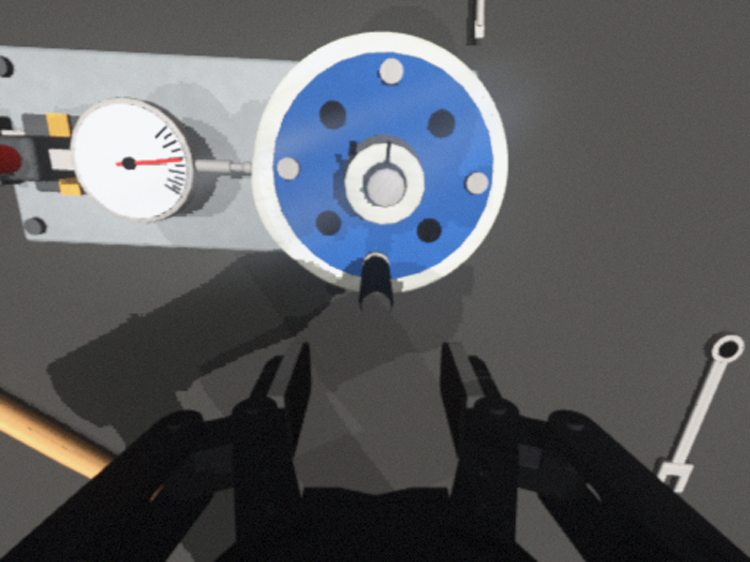

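The needle has risen, so the plunger bears on the rim. The handle top is at (377,302) in the 750-px picture, giving roughly (474.5,61.5) in the world. I grip it.

Emit:
{"method": "step_arm", "body": {
  "motion": [
    {"slide":[4.5,2,10],"dr":[0,0,0],"jaw":50},
    {"slide":[4.5,2,25],"dr":[0,0,0],"jaw":50},
    {"slide":[4.5,2,45],"dr":[0,0,0],"jaw":50},
    {"slide":[4.5,2,65],"dr":[0,0,0],"jaw":50},
    {"slide":[4.5,2,80],"dr":[0,0,0],"jaw":50},
    {"slide":[4.5,2,85],"dr":[0,0,0],"jaw":50},
    {"slide":[4.5,2,85],"dr":[0,0,0],"jaw":25},
    {"slide":[4.5,2,85],"dr":[0,0,0],"jaw":11}
  ]
}}

```text
clock: 49.05
position: [474.7, 61.7, 127.5]
ee_rot: [1.0, -0.002, 0.001, -0.0]
contact_force: [0.6, -2.0, -1.3]
gripper_width: 16.5
grasp_force: 58.5
```

Emit:
{"method": "step_arm", "body": {
  "motion": [
    {"slide":[0,0,0],"dr":[0,0,0],"jaw":11},
    {"slide":[0,0,0],"dr":[0,0,0],"jaw":11},
    {"slide":[0,0,0],"dr":[0,0,0],"jaw":11},
    {"slide":[0,0,0],"dr":[0,0,0],"jaw":11},
    {"slide":[0,0,0],"dr":[0,0,0],"jaw":11},
    {"slide":[0,0,0],"dr":[0,0,0],"jaw":11},
    {"slide":[0,0,0],"dr":[0,0,0],"jaw":11},
    {"slide":[0,0,0],"dr":[0,0,0],"jaw":11}
  ]
}}

```text
clock: 50.05
position: [474.6, 61.7, 127.4]
ee_rot: [1.0, -0.002, 0.001, -0.0]
contact_force: [1.0, -0.3, 5.4]
gripper_width: 16.6
grasp_force: 59.1
```

```bash
cat > dial.py <<'E'
from h import *
def dial(save=None,fn=None):
    s=arm.read_state(); im,K,V=grab("wrist",save)
    hsv=cv2.cvtColor(im,cv2.COLOR_BGR2HSV)
    m=cv2.inRange(hsv,(0,90,90),(8,255,255))|cv2.inRange(hsv,(172,90,90),(180,255,255))
    c=w2px(K,V,[538,212.5,92]); ok=np.zeros_like(m); cv2.circle(ok,tuple(int(v) for v in c),38,255,-1); m&=ok
    v,u=np.nonzero(m); p=s["position"]
    th=np.degrees(np.arctan2(p[1]-58.7,p[0]-531.4))
    if len(u)<15: print("few",len(u),c,"handle",th);return
    W=np.array([px2w(K,V,a,b,94)[:2] for a,b in zip(u,v)])
    mu=W.mean(0); d=np.linalg.svd(W-mu)[2][0]; d=d*(-1 if d[1]>0 else 1)  # points to the wheel (-y)
    a=np.degrees(np.arctan2(d[0],-d[1]))   # from -y toward +x (anticlockwise seen from above)
    print("t",round(s["clock"],2),"TCP",p,"handle deg",round(th,1),"r",round(float(np.hypot(p[1]-58.7,p[0]-531.4)),1),"needle deg",round(a,2),"n",len(u),"len",np.ptp((W-mu)@d).round(1),"F",s["contact_force"])
if __name__=="__main__":
    import sys; dial(sys.argv[1] if len(sys.argv)>1 else None)
E
python3 dial.py d0.png
```

```text
t 50.05 TCP [474.63  61.73 127.38] handle deg 176.9 r 56.8 needle deg 1.94 n 162 len 32.4 F [ 1.01 -0.33  5.45]
```

```bash
python3 - <<'E'
import numpy as np
r=57.8
for k in range(12):
    t0=np.radians(176.9+30*k); L=[]
    for j in (2,4,6,8):
        t=t0+np.radians(3.75*j); L.append((round(float(r*(np.cos(t)-np.cos(t0))),1),round(float(-r*(np.sin(t)-np.sin(t0))),1)))
    print(k,L)
E
```

```text
0 [(0.1, 7.6), (1.2, 15.0), (3.2, 22.3), (6.2, 29.3)]
1 [(3.9, 6.5), (8.5, 12.4), (13.9, 17.7), (20.0, 22.3)]
2 [(6.6, 3.7), (13.6, 6.5), (20.9, 8.4), (28.4, 9.3)]
3 [(7.6, -0.1), (15.0, -1.2), (22.3, -3.2), (29.3, -6.2)]
4 [(6.5, -3.9), (12.4, -8.5), (17.7, -13.9), (22.3, -20.0)]
5 [(3.7, -6.6), (6.5, -13.6), (8.4, -20.9), (9.3, -28.4)]
6 [(-0.1, -7.6), (-1.2, -15.0), (-3.2, -22.3), (-6.2, -29.3)]
7 [(-3.9, -6.5), (-8.5, -12.4), (-13.9, -17.7), (-20.0, -22.3)]
8 [(-6.6, -3.7), (-13.6, -6.5), (-20.9, -8.4), (-28.4, -9.3)]
9 [(-7.6, 0.1), (-15.0, 1.2), (-22.3, 3.2), (-29.3, 6.2)]
10 [(-6.5, 3.9), (-12.4, 8.5), (-17.7, 13.9), (-22.3, 20.0)]
11 [(-3.7, 6.6), (-6.5, 13.6), (-8.4, 20.9), (-9.3, 28.4)]
```

Emit:
{"method": "step_arm", "body": {
  "motion": [
    {"slide":[0,3.8,0],"dr":[0,0,0],"jaw":11},
    {"slide":[0.1,7.6,0],"dr":[0,0,0],"jaw":11},
    {"slide":[0.6,11.3,0],"dr":[0,0,0],"jaw":11},
    {"slide":[1.2,15,0],"dr":[0,0,0],"jaw":11},
    {"slide":[2.1,18.7,0],"dr":[0,0,0],"jaw":11},
    {"slide":[3.2,22.3,0],"dr":[0,0,0],"jaw":11},
    {"slide":[4.6,25.8,0],"dr":[0,0,0],"jaw":11},
    {"slide":[6.2,29.3,0],"dr":[0,0,0],"jaw":11}
  ]
}}

```text
clock: 51.1
position: [480.6, 32.7, 127.4]
ee_rot: [1.0, -0.002, 0.001, -0.0]
contact_force: [-0.2, 2.4, 6.4]
gripper_width: 16.4
grasp_force: 59.2
```

```bash
python3 dial.py d1.png
```

```text
t 51.1 TCP [480.64  32.73 127.39] handle deg -152.9 r 57.0 needle deg -4.31 n 37 len 5.9 F [-0.16  2.44  6.41]
```

Emit:
{"method": "step_arm", "body": {
  "motion": [
    {"slide":[1.9,3.3,0],"dr":[0,0,0],"jaw":11},
    {"slide":[3.9,6.5,0],"dr":[0,0,0],"jaw":11},
    {"slide":[6.2,9.5,0],"dr":[0,0,0],"jaw":11},
    {"slide":[8.5,12.4,0],"dr":[0,0,0],"jaw":11},
    {"slide":[11.1,15.1,0],"dr":[0,0,0],"jaw":11},
    {"slide":[13.9,17.7,0],"dr":[0,0,0],"jaw":11},
    {"slide":[16.9,20.1,0],"dr":[0,0,0],"jaw":11},
    {"slide":[20,22.3,0],"dr":[0,0,0],"jaw":11}
  ]
}}

```text
clock: 52.15
position: [500.4, 10.3, 127.4]
ee_rot: [1.0, -0.002, 0.0, -0.0]
contact_force: [-0.3, 3.3, 7.2]
gripper_width: 16.7
grasp_force: 59.2
```

```bash
python3 dial.py d2.png
```

```text
few 0 [-53.52 167.57] handle -122.68351170458244
```

Emit:
{"method": "step_arm", "body": {
  "motion": [
    {"slide":[3.3,1.9,0],"dr":[0,0,0],"jaw":11},
    {"slide":[6.6,3.7,0],"dr":[0,0,0],"jaw":11},
    {"slide":[10,5.2,0],"dr":[0,0,0],"jaw":11},
    {"slide":[13.6,6.5,0],"dr":[0,0,0],"jaw":11},
    {"slide":[17.2,7.5,0],"dr":[0,0,0],"jaw":11},
    {"slide":[20.9,8.4,0],"dr":[0,0,0],"jaw":11},
    {"slide":[24.6,8.9,0],"dr":[0,0,0],"jaw":11},
    {"slide":[28.4,9.3,0],"dr":[0,0,0],"jaw":11}
  ]
}}

```text
clock: 53.2
position: [528.3, 0.7, 127.4]
ee_rot: [1.0, -0.002, -0.0, -0.0]
contact_force: [-2.0, 1.6, 7.2]
gripper_width: 16.4
grasp_force: 59.4
```

```bash
python3 dial.py d3.png
```

```text
few 0 [-53.47 207.28] handle -93.07871496647334
```

The wrist camera loses the dial on this side. I'll read the needle with the top and scene cameras and calibrate against the wrist reading.

```bash
cat > dt.py <<'E'
from h import *
import sys
s=arm.read_state(); p=s["position"]; out=[]
for n in("top","scene"):
    im,K,V=grab(n,n+"_%s.png"%sys.argv[1]); c=w2px(K,V,[538.5,212.5,94]); 
    f=im.astype(float); red=np.clip(f[...,2]-f[...,:2].mean(2)-25,0,None)
    yy,xx=np.mgrid[:384,:512]; P=np.array([px2w(K,V,a,b,94)[:2] for a,b in zip(xx[abs(yy-c[1])<20],yy[abs(yy-c[1])<20])])
    w=red[abs(yy-c[1])<20]; k=(np.hypot(*(P-[538.5,212.5]).T)<34)&(w>0); Q=P[k];w=w[k]
    if w.sum()<100: out.append((n,"none",w.sum()));continue
    mu=(Q*w[:,None]).sum(0)/w.sum(); C=np.cov((Q-mu).T,aweights=w); ev,E=np.linalg.eigh(C); d=E[:,1]*(-1 if E[1,1]>0 else 1)
    out.append((n,round(float(np.degrees(np.arctan2(d[0],-d[1]))),1),"sum",int(w.sum()),"sd",np.sqrt(ev),"mu",mu))
print("handle",np.degrees(np.arctan2(p[1]-58.7,p[0]-531.4)).round(1),p,*out)
E
python3 dt.py a3
python3 - <<'E'
import cv2,numpy as np
a=cv2.imread("pics/top_a3.png");b=cv2.imread("pics/scene_a3.png")
E
```

```text
handle -92.4 [529.     0.69 127.41] ('top', 'none', np.float64(0.0)) ('scene', 'none', np.float64(1.0))
```

```bash
python3 - <<'E'
from h import *
o=[]
for n in("top","scene"):
    K,V,_=cam(n); im=cv2.imread("pics/%s_a3.png"%n); c=w2px(K,V,[538.5,212.5,94]).astype(int); print(n,c)
    o.append(cv2.resize(im[c[1]-45:c[1]+45,c[0]-45:c[0]+45],(390,390),interpolation=cv2.INTER_CUBIC))
cv2.imwrite("pics/ts.png",np.hstack(o))
E
```

```text
top [186 177]
scene [296 167]
```

View pics/ts.png

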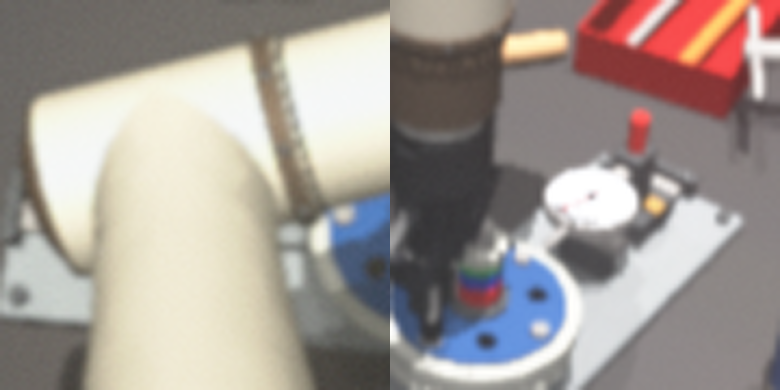

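```bash
cat > sc.py <<'E'
from h import *
def sc(im,K,V,cy=212.5,cx=538.5,th=6):
    a=cv2.cvtColor(im,cv2.COLOR_BGR2LAB)[...,1].astype(float)
    c=w2px(K,V,[cx,cy,94]).astype(int); Q=[];w=[]
    for v in range(c[1]-14,c[1]+15):
        for u in range(c[0]-14,c[0]+15):
            p=px2w(K,V,u,v,94)[:2]
            if np.hypot(p[0]-cx,p[1]-cy)<31 and a[v,u]-128>th: Q.append(p);w.append(a[v,u]-128-th)
    if len(w)<4: return "none",len(w)
    Q=np.array(Q);w=np.array(w);mu=(Q*w[:,None]).sum(0)/w.sum();ev,E=np.linalg.eigh(np.cov((Q-mu).T,aweights=w));d=E[:,1]*(-1 if E[1,1]>0 else 1)
    return round(float(np.degrees(np.arctan2(d[0],-d[1]))),1),len(w),np.sqrt(ev),mu
if __name__=="__main__":
    import sys
    s=arm.read_state();p=s["position"]; im,K,V=grab("scene",sys.argv[1]); print("t",round(s["clock"],2),"handle",np.degrees(np.arctan2(p[1]-58.7,p[0]-531.4)).round(1),p,*sc(im,K,V))
E
python3 - <<'E'
from sc import *
K,V,_=cam("scene")
for th in(3,6,10):
    print(th,sc(cv2.imread("pics/scene_a3.png"),K,V,th=th),"back:",sc(cv2.imread("pics/sc2.png"),K,V,cy=246,cx=539.5,th=th),sc(cv2.imread("pics/scene0.png"),K,V,cy=246,cx=539.5,th=th))
# true zero from the wrist view ax1 (slide back)
i=optics.camera_info("wrist");Kw=np.array(i["camera_matrix"]);T=np.eye(4);T[:3,:3]=np.diag([1.,-1,-1]);T[:3,3]=[472.6,62.9,212.5];Vw=np.linalg.inv(T@np.array(i["T_tool_cam"]))
im=cv2.imread("pics/ax1.png");hsv=cv2.cvtColor(im,cv2.COLOR_BGR2HSV)
m=cv2.inRange(hsv,(0,90,90),(8,255,255))|cv2.inRange(hsv,(172,90,90),(180,255,255)); v,u=np.nonzero(m); k=(u<100)&(v>70)&(v<155);u=u[k];v=v[k]
W=np.array([px2w(Kw,Vw,a,b,94)[:2] for a,b in zip(u,v)]);mu=W.mean(0);d=np.linalg.svd(W-mu)[2][0];d=d*(-1 if d[1]>0 else 1);print("zero deg",np.degrees(np.arctan2(d[0],-d[1])),len(u),mu)
E
```

```text
3 (-17.7, 7, array([ 1.76, 14.48]), array([531.53, 195.88])) back: (-27.5, 8, array([ 2.15, 11.88]), array([528.17, 227.01])) (-28.3, 11, array([ 2.29, 13.03]), array([529.42, 229.71]))
6 ('none', 2) back: ('none', 2) ('none', 2)
10 ('none', 1) back: ('none', 2) ('none', 2)
zero deg -34.86361971619909 91 [531.81 234.8 ]
```

Now the scene needle is near its minimum (about 1.6 mm), so the high spot should be with the handle near +90°, where the wrist camera sees the dial. I continue round.

Emit:
{"method": "step_arm", "body": {
  "motion": [
    {"slide":[3.8,0,0],"dr":[0,0,0],"jaw":11},
    {"slide":[7.6,-0.1,0],"dr":[0,0,0],"jaw":11},
    {"slide":[11.3,-0.6,0],"dr":[0,0,0],"jaw":11},
    {"slide":[15,-1.2,0],"dr":[0,0,0],"jaw":11},
    {"slide":[18.7,-2.1,0],"dr":[0,0,0],"jaw":11},
    {"slide":[22.3,-3.2,0],"dr":[0,0,0],"jaw":11},
    {"slide":[25.8,-4.6,0],"dr":[0,0,0],"jaw":11},
    {"slide":[29.3,-6.2,0],"dr":[0,0,0],"jaw":11}
  ]
}}

```text
clock: 54.35
position: [557.4, 6.2, 127.4]
ee_rot: [1.0, -0.002, -0.0, 0.0]
contact_force: [-1.1, -1.2, 7.4]
gripper_width: 16.6
grasp_force: 59.3
```

```bash
sed -i 's/th=6/th=3/' sc.py; python3 sc.py s4.png
```

```text
t 54.35 handle -63.7 [557.41   6.17 127.4 ] -18.7 9 [2.57 7.8 ] [527.17 190.29]
```

Emit:
{"method": "step_arm", "body": {
  "motion": [
    {"slide":[3.3,-1.9,0],"dr":[0,0,0],"jaw":11},
    {"slide":[6.5,-3.9,0],"dr":[0,0,0],"jaw":11},
    {"slide":[9.5,-6.2,0],"dr":[0,0,0],"jaw":11},
    {"slide":[12.4,-8.5,0],"dr":[0,0,0],"jaw":11},
    {"slide":[15.1,-11.1,0],"dr":[0,0,0],"jaw":11},
    {"slide":[17.7,-13.9,0],"dr":[0,0,0],"jaw":11},
    {"slide":[20.1,-16.9,0],"dr":[0,0,0],"jaw":11},
    {"slide":[22.3,-20,0],"dr":[0,0,0],"jaw":11}
  ]
}}

```text
clock: 55.4
position: [580.4, 25.9, 127.4]
ee_rot: [1.0, -0.002, 0.0, 0.0]
contact_force: [0.4, -2.5, 5.4]
gripper_width: 16.5
grasp_force: 59.3
```

```bash
python3 sc.py s5.png; python3 dial.py d5.png
```

```text
t 55.4 handle -33.8 [580.42  25.86 127.43] -26.1 10 [2.55 5.99] [532.53 205.99]
t 55.45 TCP [580.78  26.4  127.44] handle deg -33.2 r 59.0 needle deg -25.86 n 114 len 24.4 F [-0.07 -0.48  4.96]
```

Emit:
{"method": "step_arm", "body": {
  "motion": [
    {"slide":[1.9,-3.3,0],"dr":[0,0,0],"jaw":11},
    {"slide":[3.7,-6.6,0],"dr":[0,0,0],"jaw":11},
    {"slide":[5.2,-10,0],"dr":[0,0,0],"jaw":11},
    {"slide":[6.5,-13.6,0],"dr":[0,0,0],"jaw":11},
    {"slide":[7.5,-17.2,0],"dr":[0,0,0],"jaw":11},
    {"slide":[8.4,-20.9,0],"dr":[0,0,0],"jaw":11},
    {"slide":[8.9,-24.6,0],"dr":[0,0,0],"jaw":11},
    {"slide":[9.3,-28.4,0],"dr":[0,0,0],"jaw":11}
  ]
}}

```text
clock: 56.5
position: [590.4, 54.8, 127.4]
ee_rot: [1.0, -0.002, 0.001, 0.0]
contact_force: [1.4, -1.9, 5.2]
gripper_width: 16.5
grasp_force: 59.2
```

```bash
python3 sc.py s6.png; python3 dial.py d6.png
```

```text
t 56.5 handle -3.8 [590.39  54.79 127.41] none 0
t 56.55 TCP [590.46  55.34 127.46] handle deg -3.3 r 59.2 needle deg -25.41 n 143 len 36.6 F [ 1.53 -0.02  5.58]
```

Emit:
{"method": "step_arm", "body": {
  "motion": [
    {"slide":[0,-3.8,0],"dr":[0,0,0],"jaw":11},
    {"slide":[-0.1,-7.6,0],"dr":[0,0,0],"jaw":11},
    {"slide":[-0.6,-11.3,0],"dr":[0,0,0],"jaw":11},
    {"slide":[-1.2,-15,0],"dr":[0,0,0],"jaw":11},
    {"slide":[-2.1,-18.7,0],"dr":[0,0,0],"jaw":11},
    {"slide":[-3.2,-22.3,0],"dr":[0,0,0],"jaw":11},
    {"slide":[-4.6,-25.8,0],"dr":[0,0,0],"jaw":11},
    {"slide":[-6.2,-29.3,0],"dr":[0,0,0],"jaw":11}
  ]
}}

```text
clock: 57.6
position: [584.4, 84.6, 127.4]
ee_rot: [1.0, -0.002, 0.001, -0.0]
contact_force: [2.7, -0.9, 5.1]
gripper_width: 17.0
grasp_force: 59.1
```

```bash
python3 sc.py s7.png; python3 dial.py d7.png
```

```text
t 57.6 handle 26.0 [584.39  84.58 127.43] none 0
t 57.65 TCP [584.15  85.06 127.44] handle deg 26.5 r 59.0 needle deg -23.22 n 139 len 37.0 F [2.89 1.12 6.39]
```

Emit:
{"method": "step_arm", "body": {
  "motion": [
    {"slide":[-1.9,-3.3,0],"dr":[0,0,0],"jaw":11},
    {"slide":[-3.9,-6.5,0],"dr":[0,0,0],"jaw":11},
    {"slide":[-6.2,-9.5,0],"dr":[0,0,0],"jaw":11},
    {"slide":[-8.5,-12.4,0],"dr":[0,0,0],"jaw":11},
    {"slide":[-11.1,-15.1,0],"dr":[0,0,0],"jaw":11},
    {"slide":[-13.9,-17.7,0],"dr":[0,0,0],"jaw":11},
    {"slide":[-16.9,-20.1,0],"dr":[0,0,0],"jaw":11},
    {"slide":[-20,-22.3,0],"dr":[0,0,0],"jaw":11}
  ]
}}

```text
clock: 58.7
position: [564.4, 107.1, 127.4]
ee_rot: [1.0, -0.002, 0.001, -0.0]
contact_force: [2.2, -1.0, 6.2]
gripper_width: 16.9
grasp_force: 59.1
```

```bash
python3 sc.py s8.png; python3 dial.py d8.png
```

```text
t 58.7 handle 55.7 [564.36 107.1  127.44] 2.7 6 [2.44 4.51] [536.51 211.3 ]
t 58.75 TCP [563.87 107.4  127.43] handle deg 56.3 r 58.5 needle deg -18.52 n 142 len 36.2 F [1.76 1.91 5.98]
```

Emit:
{"method": "step_arm", "body": {
  "motion": [
    {"slide":[-3.3,-1.9,0],"dr":[0,0,0],"jaw":11},
    {"slide":[-6.6,-3.7,0],"dr":[0,0,0],"jaw":11},
    {"slide":[-10,-5.2,0],"dr":[0,0,0],"jaw":11},
    {"slide":[-13.6,-6.5,0],"dr":[0,0,0],"jaw":11},
    {"slide":[-17.2,-7.5,0],"dr":[0,0,0],"jaw":11},
    {"slide":[-20.9,-8.4,0],"dr":[0,0,0],"jaw":11},
    {"slide":[-24.6,-8.9,0],"dr":[0,0,0],"jaw":11},
    {"slide":[-28.4,-9.3,0],"dr":[0,0,0],"jaw":11}
  ]
}}

```text
clock: 59.8
position: [535.9, 116.5, 127.4]
ee_rot: [1.0, -0.002, 0.001, -0.0]
contact_force: [2.4, -1.4, 6.0]
gripper_width: 16.6
grasp_force: 59.1
```

```bash
python3 dial.py d9.png
```

```text
t 59.8 TCP [535.94 116.52 127.41] handle deg 85.5 r 58.0 needle deg -13.58 n 144 len 35.6 F [ 2.43 -1.4   6.  ]
```

Emit:
{"method": "step_arm", "body": {
  "motion": [
    {"slide":[-3.8,0,0],"dr":[0,0,0],"jaw":11},
    {"slide":[-7.6,0.1,0],"dr":[0,0,0],"jaw":11},
    {"slide":[-11.3,0.6,0],"dr":[0,0,0],"jaw":11},
    {"slide":[-15,1.2,0],"dr":[0,0,0],"jaw":11},
    {"slide":[-15,1.2,0],"dr":[0,0,0],"jaw":11},
    {"slide":[-15,1.2,0],"dr":[0,0,0],"jaw":11},
    {"slide":[-15,1.2,0],"dr":[0,0,0],"jaw":11},
    {"slide":[-15,1.2,0],"dr":[0,0,0],"jaw":11}
  ]
}}

```text
clock: 60.85
position: [520.2, 115.3, 127.4]
ee_rot: [1.0, -0.002, 0.0, -0.0]
contact_force: [-0.3, -0.2, 7.4]
gripper_width: 16.8
grasp_force: 59.1
```

```bash
python3 dial.py d10.png
```

```text
t 60.85 TCP [520.2  115.27 127.39] handle deg 101.2 r 57.7 needle deg -10.97 n 142 len 34.5 F [-0.29 -0.16  7.37]
```

Emit:
{"method": "step_arm", "body": {
  "motion": [
    {"slide":[-3.7,0.5,0],"dr":[0,0,0],"jaw":11},
    {"slide":[-7.3,2,0],"dr":[0,0,0],"jaw":11},
    {"slide":[-10.8,3.4,0],"dr":[0,0,0],"jaw":11},
    {"slide":[-14.3,5,0],"dr":[0,0,0],"jaw":11},
    {"slide":[-14.3,5,0],"dr":[0,0,0],"jaw":11},
    {"slide":[-14.3,5,0],"dr":[0,0,0],"jaw":11},
    {"slide":[-14.3,5,0],"dr":[0,0,0],"jaw":11},
    {"slide":[-14.3,5,0],"dr":[0,0,0],"jaw":11}
  ]
}}

```text
clock: 61.9
position: [506.0, 110.2, 127.4]
ee_rot: [1.0, -0.002, 0.0, -0.0]
contact_force: [0.5, -0.7, 7.3]
gripper_width: 16.6
grasp_force: 59.2
```

```bash
python3 dial.py d11.png
```

```text
t 61.9 TCP [505.98 110.17 127.38] handle deg 116.3 r 57.4 needle deg -8.91 n 143 len 34.3 F [ 0.51 -0.71  7.26]
```

Emit:
{"method": "step_arm", "body": {
  "motion": [
    {"slide":[-3.3,1.9,0],"dr":[0,0,0],"jaw":11},
    {"slide":[-6.5,3.9,0],"dr":[0,0,0],"jaw":11},
    {"slide":[-9.5,6.2,0],"dr":[0,0,0],"jaw":11},
    {"slide":[-12.4,8.5,0],"dr":[0,0,0],"jaw":11},
    {"slide":[-12.4,8.5,0],"dr":[0,0,0],"jaw":11},
    {"slide":[-12.4,8.5,0],"dr":[0,0,0],"jaw":11},
    {"slide":[-12.4,8.5,0],"dr":[0,0,0],"jaw":11},
    {"slide":[-12.4,8.5,0],"dr":[0,0,0],"jaw":11}
  ]
}}

```text
clock: 62.95
position: [493.8, 101.8, 127.4]
ee_rot: [1.0, -0.002, 0.001, -0.0]
contact_force: [1.2, -0.1, 7.0]
gripper_width: 16.7
grasp_force: 59.3
```

```bash
python3 dial.py d12.png
```

```text
t 62.95 TCP [493.84 101.81 127.38] handle deg 131.1 r 57.2 needle deg -3.58 n 151 len 33.8 F [ 1.2  -0.11  6.96]
```

Emit:
{"method": "step_arm", "body": {
  "motion": [
    {"slide":[-2.6,2.7,0],"dr":[0,0,0],"jaw":11},
    {"slide":[-5.2,5.4,0],"dr":[0,0,0],"jaw":11},
    {"slide":[-7.6,8.4,0],"dr":[0,0,0],"jaw":11},
    {"slide":[-9.9,11.5,0],"dr":[0,0,0],"jaw":11},
    {"slide":[-9.9,11.5,0],"dr":[0,0,0],"jaw":11},
    {"slide":[-9.9,11.5,0],"dr":[0,0,0],"jaw":11},
    {"slide":[-9.9,11.5,0],"dr":[0,0,0],"jaw":11},
    {"slide":[-9.9,11.5,0],"dr":[0,0,0],"jaw":11}
  ]
}}

```text
clock: 64.0
position: [484.0, 90.3, 127.4]
ee_rot: [1.0, -0.002, 0.001, -0.0]
contact_force: [0.6, -0.8, 6.3]
gripper_width: 16.2
grasp_force: 59.3
```

```bash
python3 dial.py d13.png
```

```text
t 64.0 TCP [483.96  90.29 127.38] handle deg 146.3 r 57.0 needle deg 14.98 n 158 len 35.4 F [ 0.58 -0.83  6.27]
```

Emit:
{"method": "step_arm", "body": {
  "motion": [
    {"slide":[-1.9,3.3,0],"dr":[0,0,0],"jaw":11},
    {"slide":[-3.7,6.6,0],"dr":[0,0,0],"jaw":11},
    {"slide":[-5.2,10,0],"dr":[0,0,0],"jaw":11},
    {"slide":[-6.5,13.6,0],"dr":[0,0,0],"jaw":11},
    {"slide":[-6.5,13.6,0],"dr":[0,0,0],"jaw":11},
    {"slide":[-6.5,13.6,0],"dr":[0,0,0],"jaw":11},
    {"slide":[-6.5,13.6,0],"dr":[0,0,0],"jaw":11},
    {"slide":[-6.5,13.6,0],"dr":[0,0,0],"jaw":11}
  ]
}}

```text
clock: 65.05
position: [477.4, 76.6, 127.4]
ee_rot: [1.0, -0.002, 0.001, -0.0]
contact_force: [1.4, -0.5, 6.6]
gripper_width: 16.7
grasp_force: 59.3
```

```bash
python3 dial.py d14.png
```

```text
t 65.05 TCP [477.42  76.64 127.39] handle deg 161.6 r 56.9 needle deg 16.76 n 185 len 35.4 F [ 1.38 -0.46  6.6 ]
```

Emit:
{"method": "step_arm", "body": {
  "motion": [
    {"slide":[-1,3.6,0],"dr":[0,0,0],"jaw":11},
    {"slide":[-1.9,7.3,0],"dr":[0,0,0],"jaw":11},
    {"slide":[-2.4,11,0],"dr":[0,0,0],"jaw":11},
    {"slide":[-2.8,14.8,0],"dr":[0,0,0],"jaw":11},
    {"slide":[-2.8,14.8,0],"dr":[0,0,0],"jaw":11},
    {"slide":[-2.8,14.8,0],"dr":[0,0,0],"jaw":11},
    {"slide":[-2.8,14.8,0],"dr":[0,0,0],"jaw":11},
    {"slide":[-2.8,14.8,0],"dr":[0,0,0],"jaw":11}
  ]
}}

```text
clock: 66.1
position: [474.6, 61.9, 127.4]
ee_rot: [1.0, -0.002, 0.001, -0.0]
contact_force: [2.1, -0.7, 7.3]
gripper_width: 16.5
grasp_force: 59.3
```

```bash
python3 dial.py d15.png
```

```text
t 66.1 TCP [474.64  61.91 127.36] handle deg 176.8 r 56.9 needle deg 1.8 n 163 len 32.4 F [ 2.06 -0.72  7.28]
```

The bulge is narrow, with its peak near a handle angle of 154°. I step back through it finely.

Emit:
{"method": "step_arm", "body": {
  "motion": [
    {"slide":[0.4,-3.9,0],"dr":[0,0,0],"jaw":11},
    {"slide":[1,-7.8,0],"dr":[0,0,0],"jaw":11},
    {"slide":[1,-7.8,0],"dr":[0,0,0],"jaw":11},
    {"slide":[1,-7.8,0],"dr":[0,0,0],"jaw":11},
    {"slide":[1,-7.8,0],"dr":[0,0,0],"jaw":11},
    {"slide":[1,-7.8,0],"dr":[0,0,0],"jaw":11},
    {"slide":[1,-7.8,0],"dr":[0,0,0],"jaw":11},
    {"slide":[1,-7.8,0],"dr":[0,0,0],"jaw":11}
  ]
}}

```text
clock: 67.15
position: [475.6, 69.8, 127.4]
ee_rot: [1.0, -0.002, 0.001, -0.0]
contact_force: [-0.4, -0.7, 7.5]
gripper_width: 16.4
grasp_force: 59.4
```

```bash
python3 dial.py e1.png
```

```text
t 67.15 TCP [475.64  69.82 127.38] handle deg 168.7 r 56.9 needle deg 11.86 n 177 len 35.8 F [-0.41 -0.66  7.48]
```

Emit:
{"method": "step_arm", "body": {
  "motion": [
    {"slide":[1.4,-5.3,0],"dr":[0,0,0],"jaw":11},
    {"slide":[3.2,-10.6,0],"dr":[0,0,0],"jaw":11},
    {"slide":[3.2,-10.6,0],"dr":[0,0,0],"jaw":11},
    {"slide":[3.2,-10.6,0],"dr":[0,0,0],"jaw":11},
    {"slide":[3.2,-10.6,0],"dr":[0,0,0],"jaw":11},
    {"slide":[3.2,-10.6,0],"dr":[0,0,0],"jaw":11},
    {"slide":[3.2,-10.6,0],"dr":[0,0,0],"jaw":11},
    {"slide":[3.2,-10.6,0],"dr":[0,0,0],"jaw":11}
  ]
}}

```text
clock: 68.2
position: [478.9, 80.5, 127.4]
ee_rot: [1.0, -0.002, 0.001, -0.0]
contact_force: [0.9, -0.5, 6.8]
gripper_width: 16.7
grasp_force: 59.4
```

```bash
python3 dial.py e2.png
```

```text
t 68.2 TCP [478.88  80.55 127.37] handle deg 157.4 r 56.9 needle deg 18.45 n 186 len 35.5 F [ 0.94 -0.46  6.78]
```

Emit:
{"method": "step_arm", "body": {
  "motion": [
    {"slide":[0.6,-1.4,0],"dr":[0,0,0],"jaw":11},
    {"slide":[1.2,-2.8,0],"dr":[0,0,0],"jaw":11},
    {"slide":[1.2,-2.8,0],"dr":[0,0,0],"jaw":11},
    {"slide":[1.2,-2.8,0],"dr":[0,0,0],"jaw":11},
    {"slide":[1.2,-2.8,0],"dr":[0,0,0],"jaw":11},
    {"slide":[1.2,-2.8,0],"dr":[0,0,0],"jaw":11},
    {"slide":[1.2,-2.8,0],"dr":[0,0,0],"jaw":11},
    {"slide":[1.2,-2.8,0],"dr":[0,0,0],"jaw":11}
  ]
}}

```text
clock: 69.25
position: [479.7, 82.6, 127.4]
ee_rot: [1.0, -0.002, 0.0, 0.0]
contact_force: [1.6, -1.9, 6.9]
gripper_width: 16.5
grasp_force: 59.4
```

```bash
python3 dial.py e3.png
```

```text
t 69.25 TCP [479.73  82.61 127.37] handle deg 155.2 r 56.9 needle deg 18.69 n 178 len 35.2 F [ 1.64 -1.85  6.91]
```

Emit:
{"method": "step_arm", "body": {
  "motion": [
    {"slide":[0.7,-1.4,0],"dr":[0,0,0],"jaw":11},
    {"slide":[1.4,-2.7,0],"dr":[0,0,0],"jaw":11},
    {"slide":[1.4,-2.7,0],"dr":[0,0,0],"jaw":11},
    {"slide":[1.4,-2.7,0],"dr":[0,0,0],"jaw":11},
    {"slide":[1.4,-2.7,0],"dr":[0,0,0],"jaw":11},
    {"slide":[1.4,-2.7,0],"dr":[0,0,0],"jaw":11},
    {"slide":[1.4,-2.7,0],"dr":[0,0,0],"jaw":11},
    {"slide":[1.4,-2.7,0],"dr":[0,0,0],"jaw":11}
  ]
}}

```text
clock: 70.3
position: [481.0, 85.2, 127.4]
ee_rot: [1.0, -0.002, 0.0, 0.0]
contact_force: [0.5, -1.9, 7.7]
gripper_width: 16.5
grasp_force: 59.4
```

```bash
python3 dial.py e4.png
```

```text
t 70.3 TCP [481.    85.24 127.35] handle deg 152.2 r 57.0 needle deg 18.03 n 180 len 35.5 F [ 0.49 -1.94  7.67]
```

Emit:
{"method": "step_arm", "body": {
  "motion": [
    {"slide":[3.5,-5,0],"dr":[0,0,0],"jaw":11},
    {"slide":[6.8,-10,0],"dr":[0,0,0],"jaw":11},
    {"slide":[6.8,-10,0],"dr":[0,0,0],"jaw":11},
    {"slide":[6.8,-10,0],"dr":[0,0,0],"jaw":11},
    {"slide":[6.8,-10,0],"dr":[0,0,0],"jaw":11},
    {"slide":[6.8,-10,0],"dr":[0,0,0],"jaw":11},
    {"slide":[6.8,-10,0],"dr":[0,0,0],"jaw":11},
    {"slide":[6.8,-10,0],"dr":[0,0,0],"jaw":11}
  ]
}}

```text
clock: 71.35
position: [488.3, 96.1, 127.4]
ee_rot: [1.0, -0.002, 0.001, -0.0]
contact_force: [1.8, 1.4, 6.4]
gripper_width: 16.9
grasp_force: 59.4
```

```bash
python3 dial.py e5.png
```

```text
t 71.35 TCP [488.3   96.06 127.4 ] handle deg 139.1 r 57.0 needle deg 8.12 n 157 len 35.3 F [1.78 1.36 6.41]
```

The peak is at a handle angle of 155.5° by bisecting equal readings. I set it there.

Emit:
{"method": "step_arm", "body": {
  "motion": [
    {"slide":[-3,4,0],"dr":[0,0,0],"jaw":11},
    {"slide":[-6,8.8,0],"dr":[0,0,0],"jaw":11},
    {"slide":[-8.7,13.7,0],"dr":[0,0,0],"jaw":11},
    {"slide":[-8.7,13.7,0],"dr":[0,0,0],"jaw":11},
    {"slide":[-8.7,13.7,0],"dr":[0,0,0],"jaw":11},
    {"slide":[-8.7,13.7,0],"dr":[0,0,0],"jaw":11},
    {"slide":[-8.7,13.7,0],"dr":[0,0,0],"jaw":11},
    {"slide":[-8.7,13.7,0],"dr":[0,0,0],"jaw":11}
  ]
}}

```text
clock: 72.4
position: [479.4, 81.9, 127.4]
ee_rot: [1.0, -0.002, 0.0, -0.0]
contact_force: [1.4, -2.0, 7.3]
gripper_width: 16.6
grasp_force: 59.3
```

```bash
python3 dial.py e6.png
```

```text
t 72.4 TCP [479.38  81.87 127.36] handle deg 156.0 r 56.9 needle deg 18.15 n 184 len 35.5 F [ 1.39 -2.04  7.31]
```

Emit:
{"method": "step_arm", "body": {
  "motion": [
    {"slide":[0,0,0],"dr":[0,0,0],"jaw":22},
    {"slide":[0,0,0],"dr":[0,0,0],"jaw":30},
    {"slide":[0,0,0],"dr":[0,0,0],"jaw":36},
    {"slide":[0,0,0],"dr":[0,0,0],"jaw":40},
    {"slide":[0,0,0],"dr":[0,0,0],"jaw":40},
    {"slide":[0,0,0],"dr":[0,0,0],"jaw":40},
    {"slide":[0,0,0],"dr":[0,0,0],"jaw":40},
    {"slide":[0,0,0],"dr":[0,0,0],"jaw":40}
  ]
}}

```text
clock: 73.45
position: [479.0, 81.7, 126.8]
ee_rot: [1.0, -0.002, 0.0, -0.0]
contact_force: [0.2, -0.3, 0.1]
gripper_width: 40.4
grasp_force: 0.0
```

```bash
python3 dial.py e7.png
```

```text
t 73.45 TCP [479.05  81.73 126.84] handle deg 156.3 r 57.2 needle deg 18.24 n 187 len 35.4 F [ 0.17 -0.32  0.11]
```

Emit:
{"method": "step_arm", "body": {
  "motion": [
    {"slide":[0,0,-10],"dr":[0,0,0],"jaw":40},
    {"slide":[0,0,-25],"dr":[0,0,0],"jaw":40},
    {"slide":[0,0,-45],"dr":[0,0,0],"jaw":40},
    {"slide":[0,0,-70],"dr":[0,0,0],"jaw":40},
    {"slide":[0,0,-95],"dr":[0,0,0],"jaw":40},
    {"slide":[-20,0,-110],"dr":[0,0,0],"jaw":40},
    {"slide":[-25,0,-110],"dr":[0,0,0],"jaw":40},
    {"slide":[-25,0,-110],"dr":[0,0,0],"jaw":40}
  ]
}}

```text
clock: 74.5
position: [453.7, 81.8, 236.7]
ee_rot: [1.0, -0.002, -0.0, -0.0]
contact_force: [0.2, -0.1, 0.0]
gripper_width: 40.0
grasp_force: 0.0
```

```bash
python3 dial.py f1.png; python3 - <<'E'
from h import *
im=cv2.imread("pics/f1.png"); sc,K,V=grab("scene","f_sc.png"); c=w2px(K,V,[535,130,100]).astype(int)
cv2.imwrite("pics/fin.png",np.hstack([cv2.resize(im[40:260,20:400],(480,278)),cv2.resize(sc[c[1]-48:c[1]+48,c[0]-50:c[0]+50],(290,278),interpolation=cv2.INTER_CUBIC)]))
E
```

```text
t 74.5 TCP [453.75  81.81 236.69] handle deg 163.4 r 81.0 needle deg 18.52 n 91 len 39.0 F [ 0.24 -0.09  0.03]
```

View pics/fin.png

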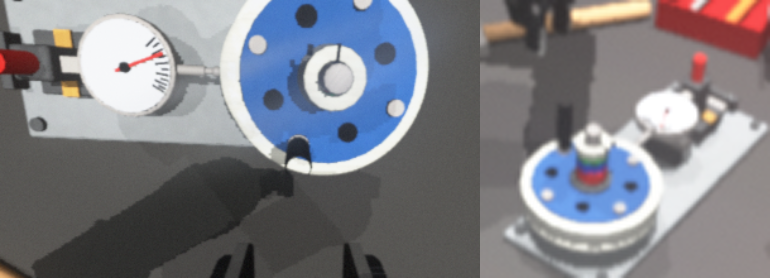

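The stack is seated on the axle, the needle is at its maximum and the gripper is clear. I hand in the job.

```bash
python3 -c "
from bench import arm
print(arm.job_done())"
```

```text
the job is handed in; nothing more can be done
None
```

The job is handed in: red, blue and green spacers (gold was absent) and then the lock collar are on the axle, the gauge slide is in at its stop, and the wheel is released with the rim's high spot at the plunger, found by a full turn.

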